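# Lock the bottle carrier onto the shaker and load it

### The job

Lift the round bottle carrier straight up off the two dowels of its parking stand, keeping it level, and hang it by its three side lugs on the hooks of the shaker; twist it clockwise (seen from above) under the hooks until the lugs drop into the locking notches. Then stand the smaller of the two loose reagent bottles upright in either cup of the locked carrier and let go. Keep the carrier level and the bottle upright throughout, and leave the larger bottle where it is.

Things in the scene. Friction and masses are not known exactly. Their poses are not given: they have to be found in the camera images.
- carrier: loose aluminium disc, 144 mm diameter, 8 mm thick, 0.45 kg, with a black grip bar and two shallow cups on top and three lugs at the edge. Origin: centre of its underside, z up. Grip bar along x, over the centre. Dowel holes of 11 mm at x = +50 and -50 mm, y = 0. Cup rims are 20 mm, bar top 63 mm above the origin.
- lug (a point): on the axis of one of the carrier's three equal lugs, at 82 mm radius on its +y side (90 degrees), 4 mm above the carrier's underside. The lugs are straight round pins of 10 mm diameter sticking out radially to 91 mm radius, at 90, 210 and 330 degrees counterclockwise (seen from above) from the carrier's x
- grip_bar (a point): middle of the carrier's grip bar (64 mm long along carrier x, 14 mm wide along y, 22 mm high, on two posts), 52 mm above the carrier's underside; grip it across its width, from above
- cup_a (a point): centre of the floor of the cup at the carrier's y = +41 mm, 8 mm above its underside; inner diameter 51, outer 57, wall 12 mm high; axes as the carrier's. The grip bar runs past the cup, its side 34 mm from the cup's centre: keep fingers out of that gap
- cup_b (a point): the same for the equal cup at the carrier's y = -41 mm
- stand: fixed grey parking stand, 150 x 60 mm block, long along x, on a 110 x 120 mm foot. Origin: centre of its underside. Its top, 25 mm above, carries the carrier; two steel dowels of 10 mm at x = +50 and -50 mm rise to 47 mm above the origin through the carrier's holes (1 mm play). The carrier starts there with its axes parallel to the stand's
- shaker: fixed white orbital shaker, 180 x 180 mm, housing 55 mm high. Origin: centre of its underside, z up. Three equal steel hooks on top, at 76 to 88 mm radius. The carrier enters when its yaw equals the shaker's (or differs by 120 degrees). Heights of its underside above this origin: over 101 mm clear of the hooks, 79 lugs on the ledges, up to 85 passes under the roofs, 71 locked
- entry (a point): middle of one hook's entry at ledge level (78 mm above the shaker's underside), at 82 mm radius, 90 degrees counterclockwise of the shaker's x; the others at 210 and 330. Open at the top; a lug has 4 mm play each way. Counterclockwise of it a low stop wall; clockwise a level ledge under a roof (underside at 94 mm, top at 100)
- notch (a point): middle of the floor (70 mm above the shaker's underside) of that hook's locking notch, 40 degrees clockwise of the entry, at 82 mm radius: 8 mm deeper than the ledge, 16 mm wide, under the same roof, then an end wall. The carrier turned 40 degrees clockwise from the entry drops in here by its weight
- small_bottle: the smaller loose reagent bottle, round, 46 mm in diameter, 85 mm high with its cap (body straight up to 73 mm, cap 33 mm wide), about 0.12 kg. Origin: centre of its underside, z up
- large_bottle: the larger loose reagent bottle, round, 56 mm in diameter, 105 mm high, a bystander. Origin: centre of its underside
Mind the look-alikes: they are no part of the job. Leave any blue look-alike of the small_bottle alone.

How it is judged:
By the outcome, as a careful person would: the job done as asked, in the order asked, and still so for the second after the job is handed in, with the robot touching nothing.
It also fails if it takes over 61 s, if anything falls off the work surface, if the arm or the gripper's body presses on something with over 40 N, if the wrist force passes 120 N, or if a joint passes its speed limit or range.

### The arm

A 6-joint arm with a two-finger parallel gripper is mounted at the origin on a cart in front of the work surface, level with it; the furniture and walls round the work are solid. World frame = base frame: x ahead of the robot, y to its left, z up, the work surface at z = 0. Lengths are in m, angles in rad, forces in N, time in s.
With the tool pointing down it reaches from about 0.4 to 0.925 m from the base axis. Payload 12.5 kg.
Tool frame: the origin (TCP) lies midway between the tips of the shut fingers; the grasp point (between the pads) lies 19 mm behind it; x points along the fingers, z is the direction in which the jaws open and shut, and the axes are right-handed (so a half turn about x gives the same grasp; the last joint's range is limited). The gripper opens to 95 mm and grips with 3 to 60 N. Pads are 20 mm wide; open, the fingers measure 119 mm over their backs; the gripper's body (75 mm by 180 mm) begins 59 mm behind the grasp point.
Start: joints at [1.22, 0.491, 1.559, -0, 1.092, -0.106], TCP at [0.151, 0.606, 0.179] pointing down, gripper open.
Joint ranges: [-3.1, 3.1], [-0.84, 2.19], [0.05, 2.79], [-1.13, 4.28], [0.06, 2.93], [-2.69, 2.69]. Speed limits (rad/s): [2.22, 2.22, 2.79, 3.14, 3.14, 3.14].

### API

Orientations are given as a 3x3 rotation matrix whose columns are the frame's x, y, z axes.
In Python, from rig import manip, optics gives the robot as it stands. The module is installed in compiled form; this text tells all that it offers.
- The arm moves only by the tool move_arm, never from a script. Its argument "motion" is a list of rows, each a list of 4 numbers: the shift along the tool's x, y, z in cm, then the turn about the tool's x in degrees. In form: [[tx, ty, tz, roll], ...]. A call has 1 to 12 rows; each row is the pose to reach, as a shift and turn from the pose measured when the call began, along the tool's axes at that moment; what a row does not reach only later rows make up. A row lasts 1/10 s, in which the tool goes at most 50 mm and 8.59 degrees, less where a joint would pass 70% of its speed; a pose out of reach is approached as far as the arm can. A call with a gripper value outside its range is refused whole. "gripper" is the finger opening in cm, from 0 to 9.51, set as the call begins (left out, the last holds). The fingers move at their own pace and stop on an object; "newtons" is the grip in N (left out, the last holds). Time passes only in rows, so rows that repeat a pose let the fingers close. It gives the time, the measured TCP pose, the force and the opening at its end, in the units of the state.
- manip.observe(): the state, without advancing time (a new reading comes with each control period).
- optics.capture(name): name is "scene" or "top" or "wrist"; returns the picture (384x512x3 uint8, red, green, blue); there is no depth.
- optics.camera_model(name): a dict with "fx", "fy", "cx", "cy" (pixels), "xyz" and "attitude" of the camera in the world; the wrist camera has in their place "tool_from_camera" (4x4, takes a point from camera to tool coordinates, whose origin is the TCP and whose axes are the tool frame's). Camera axes: x right, y up, looking along -z (the intrinsics and any distortion apply to the point x, -y, -z); pixel columns grow to the right and rows downward; lengths in m; the calibration is good to about 2 mm. A picture is of the moment at which its call begins: read the wrist's pose just before it. camera_model takes no time and is no camera call.
- manip.sign_off(): hands the job in, once; it reports no verdict.
The state is a dict: "t": time; "q": joint angles; "joint_velocities": joint speeds; "joint_efforts": joint torques, N m; "position": TCP position; "eef_rot": TCP orientation; "contact_force": force on the tool from outside, world axes, zero at the start; "torque": the same for the moment, N m; "width": finger opening in m.
Only numpy, scipy, OpenCV 4.12 (cv2) and the standard library are available. Lean on these libraries where they do the work, as an engineer would, in place of code of your own. Each camera call takes 0.05 s, during which the arm holds its last target.

## Working session

There is one attempt and no reset: what is moved stays moved. The work goes in short steps, Python scripts to look and compute and a tool call to move; the robot and the scene stay as the last step left them, time stands still between calls to the robot, and variables do not carry over. Pictures are saved under pics/ and viewed, and the job is handed in when it is done.

Besides the shell and the picture viewer there is one more tool, called after "Request:" as name(argument=value, ...), one argument or row to a line, values as JSON. move_arm: Moves the arm, as the interface text tells. Its arguments: {"type":"object","properties":{"motion":{"type":"array","items":{"type":"array","items":{"type":"number"}}},"gripper":{"type":"number"},"newtons":{"type":"number"}},"required":["motion"]}

```bash
mkdir -p pics; python3 - <<'E'
from rig import manip, optics
import cv2,numpy as np
s=manip.observe();print({k:np.round(v,4).tolist() for k,v in s.items()})
for n in ("scene","top","wrist"):
    m=optics.camera_model(n);print(n,m)
    cv2.imwrite(f"pics/{n}0.png",optics.capture(n)[:,:,::-1])
E
```

```text
{'t': 0.0, 'q': [1.2204, 0.4916, 1.5594, -0.0, 1.0917, -0.1056], 'joint_velocities': [-0.0007, -0.0, -0.0022, -0.0004, -0.0007, 0.0005], 'joint_efforts': [-0.0035, -61.2652, -25.8184, 0.0691, 0.0483, -0.0001], 'position': [0.1513, 0.6061, 0.178], 'eef_rot': [[-0.0004, -0.9702, 0.2423], [-0.0011, 0.2423, 0.9702], [-1.0, 0.0001, -0.0011]], 'contact_force': [-0.0, 1.0792, 0.2827], 'torque': [-0.0288, 0.0217, -0.0285], 'width': 0.095}
scene {'fx': 386.7843410113563, 'fy': 386.7843410113563, 'cx': 252.31075967791742, 'cy': 185.83259141676922, 'xyz': array([-0.14377138, -0.55452812,  0.7232301 ]), 'attitude': array([[ 0.62586335,  0.46589776, -0.62548729],
       [-0.77986048,  0.36291278, -0.51001171],
       [-0.01061598,  0.80699045,  0.59046906]])}
top {'fx': 380.0386857967932, 'fy': 380.0386857967932, 'cx': 258.8439824256162, 'cy': 197.8455822707096, 'xyz': array([0.50574704, 0.03192439, 1.22144928]), 'attitude': array([[-0.01342684,  0.99711023, -0.07477237],
       [-0.99988474, -0.01285893,  0.00807146],
       [ 0.00708664,  0.07487212,  0.99716796]])}
wrist {'fx': 300.4614021411556, 'fy': 300.4614021411556, 'cx': 257.93146975994046, 'cy': 191.45533537621634, 'tool_from_camera': array([[ 4.31599534e-04,  2.33975920e-01, -9.72242296e-01,
        -2.06463868e-01],
       [ 1.51887851e-03,  9.72241112e-01,  2.33976309e-01,
         6.52043327e-02],
       [ 9.99998753e-01, -1.57770199e-03,  6.42378138e-05,
        -4.80278897e-04],
       [ 0.00000000e+00,  0.00000000e+00,  0.00000000e+00,
         1.00000000e+00]])}
```

View pics/scene0.png

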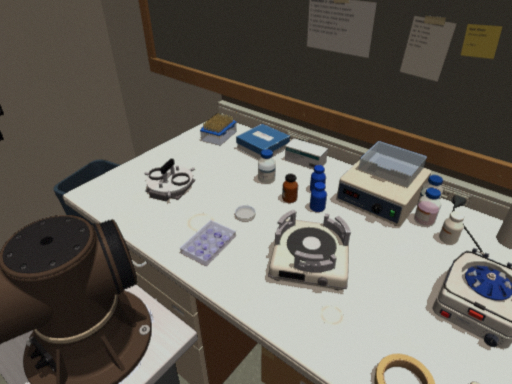

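View pics/top0.png

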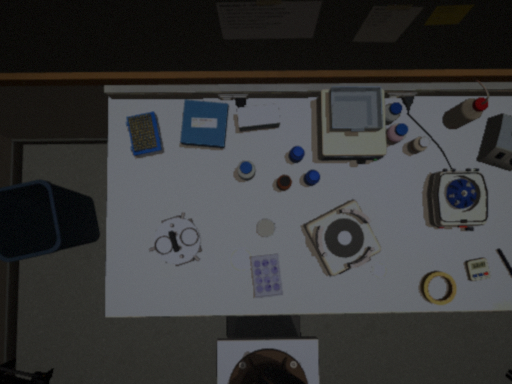

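View pics/wrist0.png

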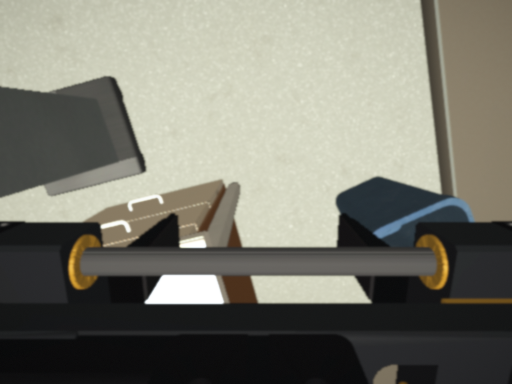

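```bash
python3 - <<'E'
import cv2,numpy as np
t=cv2.imread("pics/top0.png");s=cv2.imread("pics/scene0.png")
g=lambda im:np.clip(im.astype(float)*1.0,0,255).astype(np.uint8)
def crop(im,x,y,w,h,k): return cv2.resize(g(im[y:y+h,x:x+w]),None,fx=k,fy=k,interpolation=cv2.INTER_CUBIC)
cv2.imwrite("pics/c1.png",crop(t,140,205,75,70,8)); cv2.imwrite("pics/c2.png",crop(t,295,190,95,90,6))
cv2.imwrite("pics/c3.png",crop(t,230,140,100,60,7)); cv2.imwrite("pics/c4.png",crop(s,240,135,120,150,4))
cv2.imwrite("pics/c5.png",crop(s,130,150,80,55,8))
E
```

```text
(no output)
```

View pics/c1.png

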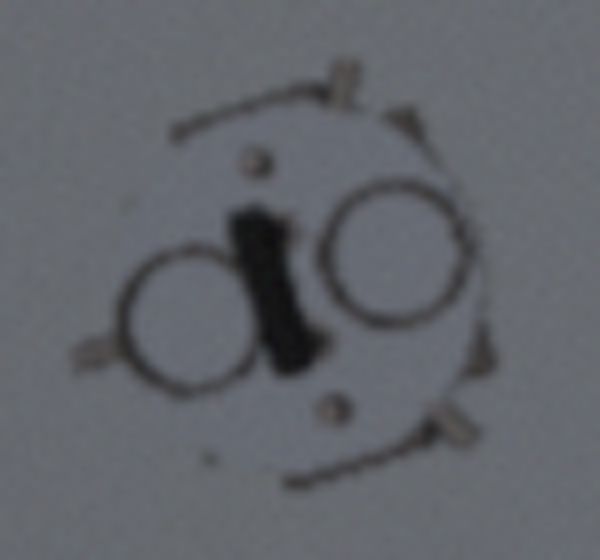

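View pics/c2.png

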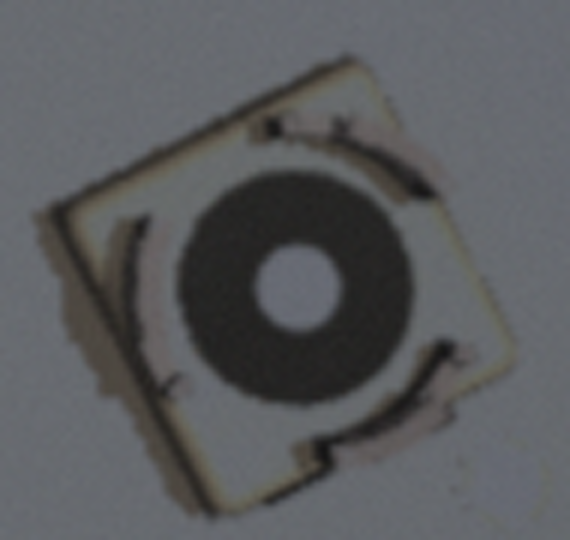

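View pics/c3.png

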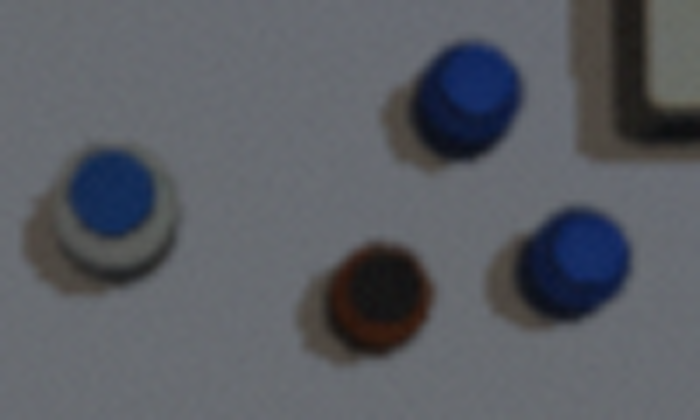

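View pics/c4.png

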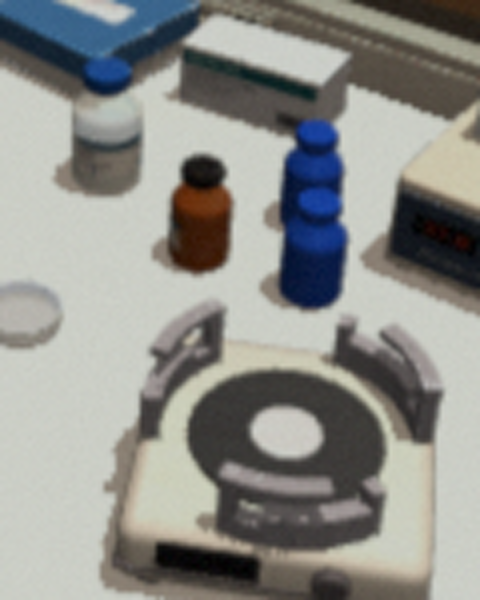

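View pics/c5.png

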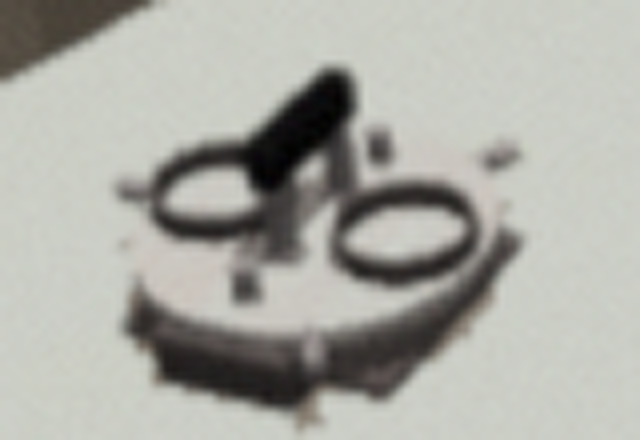

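```bash
cat > h.py <<'E'
from rig import manip, optics
import cv2,numpy as np
def cam(n,s=None):
    m=optics.camera_model(n)
    if n=="wrist":
        s=s or manip.observe();T=np.array(m["tool_from_camera"]);R=np.array(s["eef_rot"])
        return m,R@T[:3,:3],np.array(s["position"])+R@T[:3,3]
    return m,np.array(m["attitude"]),np.array(m["xyz"])
def ray(c,u,v):
    m,R,o=c;return o,R@np.array([(u-m["cx"])/m["fx"],-(v-m["cy"])/m["fy"],-1])
def onz(c,u,v,z):
    o,d=ray(c,u,v);return o+d*(z-o[2])/d[2]
def proj(c,p):
    m,R,o=c;q=R.T@(np.array(p)-o);return np.array([m["cx"]+m["fx"]*q[0]/-q[2],m["cy"]+m["fy"]*q[1]/q[2]])
def cross(c1,p1,c2,p2):
    o1,d1=ray(c1,*p1);o2,d2=ray(c2,*p2);A=np.c_[d1,-d2];t=np.linalg.lstsq(A,o2-o1,rcond=None)[0]
    a=o1+d1*t[0];b=o2+d2*t[1];return (a+b)/2,np.linalg.norm(a-b)
E
python3 - <<'E'
from h import *
T=cam("top");S=cam("scene")
def cr(x,y,k,u,v): return (x+(u+.5)/k-.5,y+(v+.5)/k-.5)
np.set_printoptions(precision=4,suppress=True)
for n,c1,c5 in (("dowel+x",(256,158),(378,132)),("dowel-x",(333,405),(245,272))):
    p=cr(140,205,8,*c1);print(n,onz(T,*p,.047),cross(T,p,S,cr(130,150,8,*c5)))
for n,c,z in (("lug90",(97,353),.029),("lug330",(345,82),.029),("lug210",(458,425),.029),("cupA",(190,320),.045),("cupB",(396,252),.045),("bar+",(250,215),.088),("bar-",(295,370),.088)):
    print(n,onz(T,*cr(140,205,8,*c),z))
print("shk disc",onz(T,*cr(295,190,6,298,287),.056))
for c in ((352,62),(520,350),(215,512),(60,212)): print("corner",onz(T,*cr(295,190,6,*c),.055))
for n,c4,c3,z in (("brown cap",(204,165),(385,286),.085),("white cap",(107,70),(112,192),.105)):
    p=cr(230,140,7,*c3);print(n,onz(T,*p,z),cross(T,p,S,cr(240,135,4,*c4)))
E
```

```text
dowel+x [0.5156 0.2922 0.047 ] (array([0.5149, 0.2944, 0.0402]), np.float64(0.002119364636639897))
dowel-x [0.4209 0.2624 0.047 ] (array([0.4197, 0.2647, 0.038 ]), np.float64(0.0016301012599670571))
lug90 [0.441  0.3575 0.029 ]
lug330 [0.545  0.2615 0.029 ]
lug210 [0.4113 0.2175 0.029 ]
cupA [0.4539 0.3177 0.045 ]
cupB [0.4788 0.2387 0.045 ]
bar+ [0.4942 0.2852 0.088 ]
bar- [0.4369 0.2684 0.088 ]
shk disc [ 0.4685 -0.2369  0.056 ]
corner [ 0.5831 -0.2684  0.055 ]
corner [ 0.435  -0.3494  0.055 ]
corner [ 0.3558 -0.1916  0.055 ]
corner [ 0.5082 -0.1165  0.055 ]
brown cap [ 0.6425 -0.0554  0.085 ] (array([ 0.6435, -0.0563,  0.0805]), np.float64(0.0012061208835739941))
white cap [0.6816 0.061  0.105 ] (array([0.6826, 0.0612, 0.0988]), np.float64(6.53842453715008e-05))
```

Request:
move_arm(
  motion=[
    [-2,-2,-1,-2],
    [-4,-6,-3,-5],
    [-5,-10,-5,-8],
    [-5,-15,-7,-12],
    [-5,-20,-9,-16],
    [-5,-25,-11,-20],
    [-5,-30,-13.5,-24],
    [-5,-35,-16,-28],
    [-5,-40,-18,-30],
    [-5,-43,-19.5,-31],
    [-5,-45,-20.2,-31.5],
    [-5,-45,-20.2,-31.5],
  ],
)

```text
t: 1.35
position: [0.5417, 0.2985, 0.2274]
eef_rot: [[-0.001, -0.955, -0.297], [-0.001, -0.297, 0.955], [-1.0, 0.001, -0.001]]
contact_force: [-1.6, 0.5, -0.3]
width: 0.0952
```

```bash
python3 - <<'E'
from h import *
s=manip.observe();print(s["t"],s["position"],s["q"],s["contact_force"],np.round(s["eef_rot"],3),np.abs(s["joint_velocities"]).max())
im=optics.capture("wrist");cv2.imwrite("pics/w1.png",im[:,:,::-1])
E
```

```text
1.35 [0.5417028  0.29850836 0.22744363] [ 3.97459354e-01  4.39342638e-01  1.51115138e+00 -1.19458875e-03
  1.19214937e+00 -1.47422178e+00] [-1.57811048  0.49520149 -0.32262063] [[-0.001 -0.955 -0.297]
 [-0.001 -0.297  0.955]
 [-1.     0.001 -0.001]] 0.06370805711050677
```

View pics/w1.png

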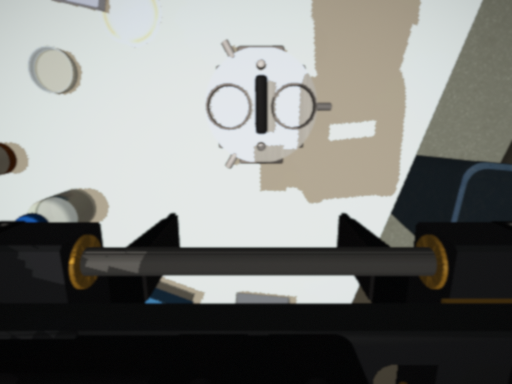

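```bash
python3 - <<'E'
from h import *
np.set_printoptions(precision=4,suppress=True)
im=cv2.imread("pics/w1.png");cv2.imwrite("pics/w1c.png",cv2.resize(im[35:175,195:340],None,fx=5,fy=5,interpolation=cv2.INTER_CUBIC))
C=cam("wrist")
print(onz(C,261.5,64,.047),onz(C,261.5,147,.047))
m=(im.max(2)<45).astype(np.uint8);m[180:]=0
n,l,st,ce=cv2.connectedComponentsWithStats(m)
for i in range(1,n):
    if st[i,4]>60 and 200<ce[i][0]<330: print(st[i],ce[i],onz(C,*ce[i],.085), [onz(C,ce[i][0],r,.087) for r in (st[i,1],st[i,1]+st[i,3])])
E
```

```text
[0.4146 0.2644 0.047 ] [0.5091 0.2943 0.047 ]
[257  76   9  57 498] [261.008  103.8353] [0.4606 0.278  0.085 ] [array([0.4329, 0.2692, 0.087 ]), array([0.491 , 0.2876, 0.087 ])]
```

View pics/w1c.png

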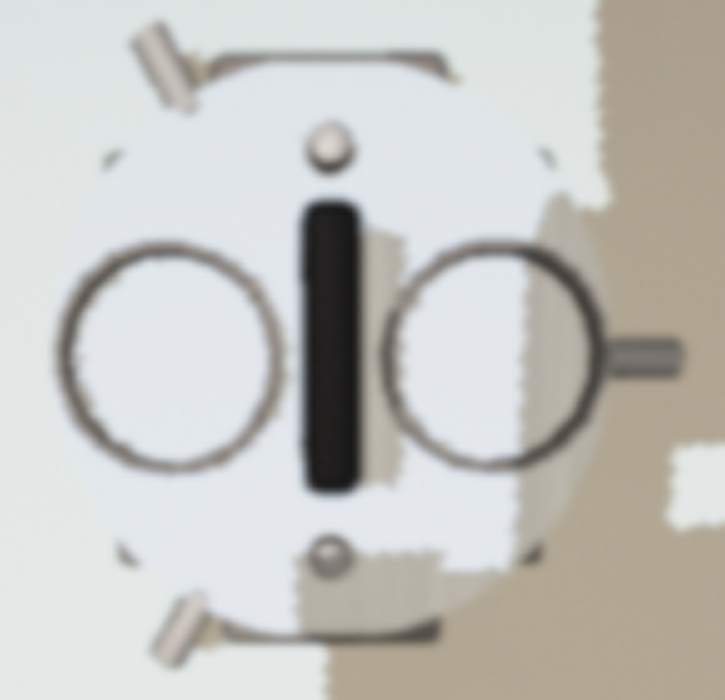

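Request:
move_arm(
  motion=[
    [1,2,0.1,0],
    [3,5,0.3,0],
    [5,7,0.4,0],
    [6,7.9,0.4,0],
    [6,7.9,0.4,0],
    [6,7.9,0.4,0],
  ],
)

```text
t: 2.0
position: [0.4633, 0.2808, 0.1682]
eef_rot: [[-0.001, -0.954, -0.298], [-0.001, -0.298, 0.954], [-1.0, 0.001, -0.001]]
contact_force: [0.7, 0.9, -0.1]
width: 0.0949
```

```bash
python3 - <<'E'
from h import *
np.set_printoptions(precision=4,suppress=True)
s=manip.observe();C=cam("wrist",s)
im=optics.capture("wrist");cv2.imwrite("pics/w2.png",im[:,:,::-1])
print(s["t"],s["position"],np.round(s["eef_rot"],4).tolist())
E
```

```text
2.0 [0.4633 0.2808 0.1682] [[-0.0006, -0.9544, -0.2984], [-0.0008, -0.2984, 0.9544], [-1.0, 0.0008, -0.0006]]
```

View pics/w2.png

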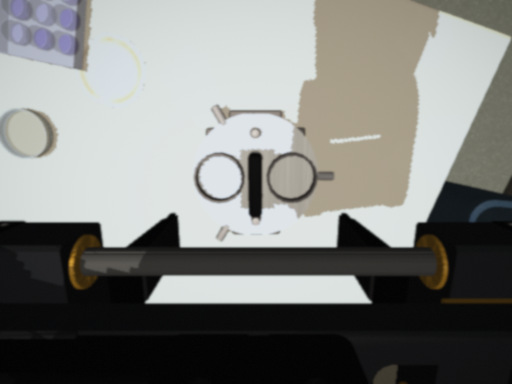

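```bash
python3 - <<'E'
from h import *
np.set_printoptions(precision=4,suppress=True)
im=cv2.imread("pics/w2.png");C=cam("wrist");s=manip.observe()
R=np.array(s["eef_rot"]);P=np.array(s["position"])
m=(im.max(2)<45).astype(np.uint8);m[:145]=0;m[215:]=0;m[:,:235]=0;m[:,280:]=0
ys,xs=np.nonzero(m)
k=[(y,xs[ys==y].mean()) for y in range(155,212)]
f=np.polyfit(*zip(*k),1);print("bar axis slope deg",np.degrees(np.arctan(f[0])),ys.min(),ys.max())
for r in (ys.min(),ys.max()+1,(ys.min()+ys.max()+1)/2):
  p=onz(C,np.polyval(f,r)+.5-.5,r,.088);print(p,"tool cm",100*R.T@(p-P))
for u,v in ((255.5,132),(255.5,220.5)): 
  p=onz(C,u,v,.047);print(p,100*R.T@(p-P))
E
```

```text
bar axis slope deg 0.6461656060315443 153 214
[0.4323 0.2669 0.088 ] tool cm [ 8.0405  3.417  -0.3824]
[0.4912 0.286  0.088 ] tool cm [ 8.0394 -2.7743 -0.3198]
[0.461  0.2762 0.088 ] tool cm [ 8.04    0.3977 -0.3519]
[0.415  0.2622 0.047 ] [12.1408  5.2143 -0.3136]
[0.5103 0.2919 0.047 ] [12.1391 -4.7693 -0.3174]
```

Request:
move_arm(
  motion=[
    [2,0,-0.3,0],
    [5,0,-0.3,0],
    [8,0,-0.3,0],
    [10,0,-0.3,0],
    [10.8,0,-0.3,0],
    [11,0,-0.3,0],
    [11,0,-0.3,0],
    [11,0,-0.3,0],
  ],
)

```text
t: 2.85
position: [0.4653, 0.2782, 0.0594]
eef_rot: [[0.002, -0.955, -0.298], [0.0, -0.298, 0.955], [-1.0, -0.002, -0.0]]
contact_force: [0.4, -0.4, 0.4]
width: 0.095
```

Request:
move_arm(
  motion=[
    [0,0,0,0],
    [0,0,0,0],
    [0,0,0,0],
    [0,0,0,0],
    [0,0,0,0],
    [0,0,0,0],
    [0,0,0,0],
    [0,0,0,0],
  ],
  gripper=0,
  newtons=50,
)

```text
t: 3.65
position: [0.4653, 0.2782, 0.0594]
eef_rot: [[0.002, -0.955, -0.298], [0.0, -0.298, 0.955], [-1.0, -0.002, -0.0]]
contact_force: [-0.3, 0.1, 0.1]
width: 0.0365
```

Request:
move_arm(
  motion=[
    [0,0,0,0],
    [0,0,0,0],
    [0,0,0,0],
    [0,0,0,0],
    [0,0,0,0],
    [0,0,0,0],
  ],
)

```text
t: 4.25
position: [0.4653, 0.2782, 0.0594]
eef_rot: [[0.002, -0.955, -0.298], [0.0, -0.298, 0.955], [-1.0, -0.001, -0.0]]
contact_force: [-0.2, -0.2, 0.7]
width: 0.0005
```

```bash
python3 - <<'E'
from h import *
im=optics.capture("wrist");cv2.imwrite("pics/w3.png",im[:,:,::-1])
t=optics.capture("top");s=optics.capture("scene")
a=cv2.resize(t[190:290,120:240],None,fx=3,fy=3);b=cv2.resize(s[120:220,110:230],None,fx=3,fy=3)
cv2.imwrite("pics/c6.png",np.hstack([a,b])[:,:,::-1]); print(manip.observe()["width"])
E
```

```text
0.00027084173518431264
```

View pics/w3.png

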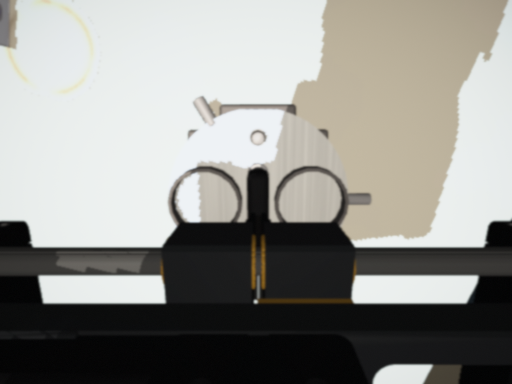

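View pics/c6.png

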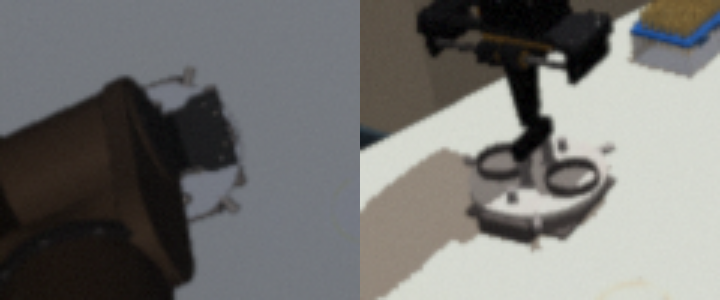

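```bash
python3 - <<'E'
from h import *
s=manip.observe();P=np.array(s["position"]);R=np.array(s["eef_rot"]);print(P)
im=optics.capture("scene");S=cam("scene")
x0,y0,k=130,110,7
c=cv2.resize(im[y0:y0+85,x0:x0+105],None,fx=k,fy=k,interpolation=cv2.INTER_CUBIC)[:,:,::-1].copy()
c=np.clip(c*1.6,0,255).astype(np.uint8)
def d(p,col):
    u=(proj(S,p)-[x0,y0]+.5)*k;cv2.circle(c,(int(u[0]),int(u[1])),4,col,-1);print(u)
d(P,(0,0,255)); d(P-R[:,0]*.019,(0,128,255)); d(P-R[:,0]*.06,(0,255,255))
a=np.radians(17.4);e=np.array([np.cos(a),np.sin(a),0])
for o in ((.463,.277),(.468,.278)):
  for q in (-.032,.032): d(np.array([*o,.088])+e*q,(0,255,0) if o[0]<.465 else (255,0,0))
cv2.imwrite("pics/c7.png",c)
E
```

```text
[0.46530521 0.27820931 0.05942881]
[269.23862115 420.62093248]
[263.14793754 384.58661826]
[249.60349203 304.45360924]
[218.1031004  407.38139023]
[296.13386966 332.75381561]
[225.60925722 401.48693457]
[303.1063113  327.31873604]
```

View pics/c7.png

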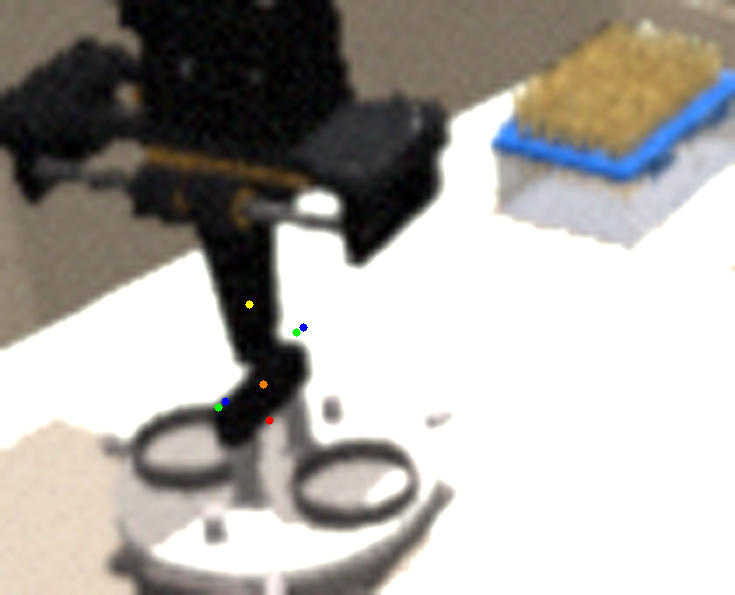

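```bash
python3 - <<'E'
from h import *
im=cv2.imread("pics/w3.png")[120:310,150:365]
c=cv2.resize(im,None,fx=3.5,fy=3.1,interpolation=cv2.INTER_CUBIC)
c=(255*(c/255.)**.4).astype(np.uint8)
cv2.imwrite("pics/c8.png",c)
im=optics.capture("scene")[:,:,::-1][140:190,150:190]
c=cv2.resize(im,None,fx=12,fy=12,interpolation=cv2.INTER_CUBIC);cv2.imwrite("pics/c9.png",(255*(c/255.)**.4).astype(np.uint8))
E
```

```text
(no output)
```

View pics/c8.png

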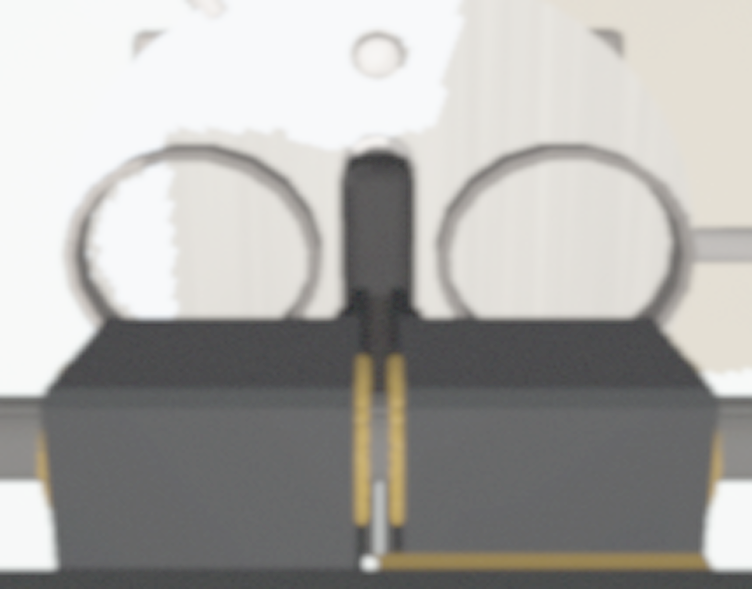

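View pics/c9.png

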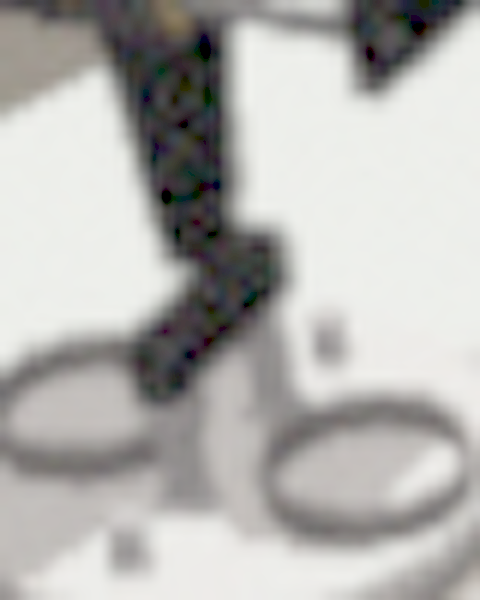

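Request:
move_arm(
  motion=[
    [-2,0,0,0],
    [-5,0,0,0],
    [-7,0,0,0],
    [-8,0,0,0],
    [-8,0,0,0],
    [-8,0,0,0],
  ],
  gripper=4,
)

```text
t: 5.1
position: [0.4648, 0.278, 0.1386]
eef_rot: [[0.001, -0.955, -0.298], [-0.0, -0.298, 0.955], [-1.0, -0.001, -0.0]]
contact_force: [-0.2, -0.3, -0.2]
width: 0.0385
```

```bash
python3 - <<'E'
from h import *
s=manip.observe();P=np.array(s["position"]);R=np.array(s["eef_rot"]);print(P,s["width"],s["contact_force"])
im=optics.capture("scene");S=cam("scene")
x0,y0,k=130,90,7
c=cv2.resize(im[y0:y0+85,x0:x0+105],None,fx=k,fy=k,interpolation=cv2.INTER_CUBIC)[:,:,::-1]
c=(255*(c/255.)**.5).astype(np.uint8).copy()
def d(p,col):
    u=(proj(S,p)-[x0,y0]+.5)*k;cv2.circle(c,(int(u[0]),int(u[1])),4,col,-1)
w=s["width"]/2
for q in (-w,0,w): 
  d(P+R[:,2]*q,(0,0,255)); d(P-R[:,0]*.019+R[:,2]*q,(0,128,255)); d(P-R[:,0]*.078+R[:,2]*q,(0,255,255))
cv2.imwrite("pics/c10.png",c)
im=optics.capture("wrist");cv2.imwrite("pics/w4.png",im[:,:,::-1])
E
```

```text
[0.46483295 0.27803262 0.13864558] 0.03854325944886885 [-0.17344494 -0.34441261 -0.16518047]
```

View pics/c10.png

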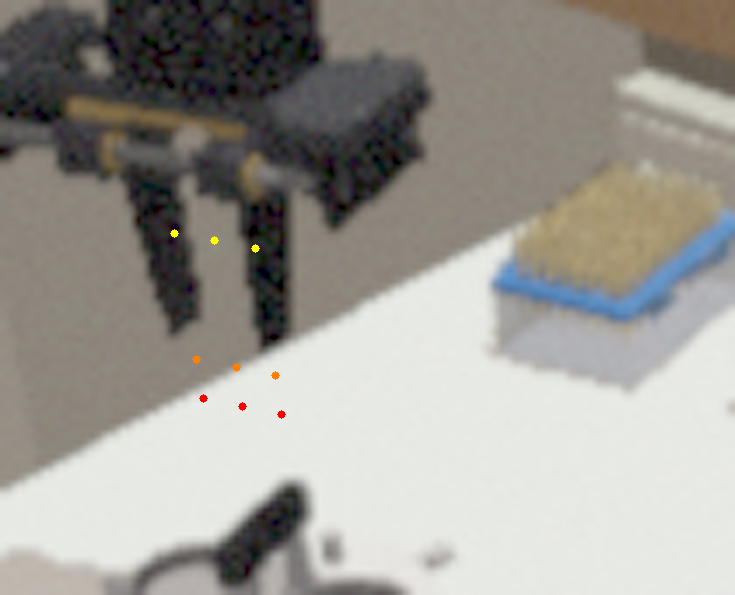

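View pics/w4.png

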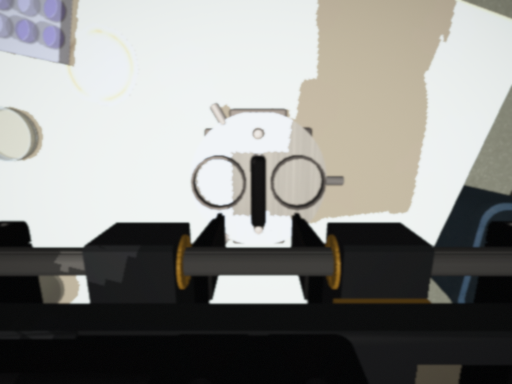

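Request:
move_arm(
  motion=[
    [2,0,0,0],
    [5,0,0,0],
    [8,0,0,0],
    [10,0,0,0],
    [10.7,0,0,0],
    [11,0,0,0],
    [11,0,0,0],
  ],
)

```text
t: 5.9
position: [0.4648, 0.278, 0.0284]
eef_rot: [[-0.0, -0.955, -0.298], [-0.001, -0.298, 0.955], [-1.0, 0.0, -0.001]]
contact_force: [-0.4, 0.1, -0.4]
width: 0.0396
```

```bash
cat > sc.py <<'E'
from h import *
import sys
s=manip.observe();P=np.array(s["position"]);R=np.array(s["eef_rot"]);print(P,s["width"],s["contact_force"])
im=optics.capture("scene");S=cam("scene")
x0,y0,k=int(sys.argv[2]),int(sys.argv[3]),7
c=cv2.resize(im[y0:y0+85,x0:x0+105],None,fx=k,fy=k,interpolation=cv2.INTER_CUBIC)[:,:,::-1]
c=(255*(c/255.)**.5).astype(np.uint8).copy()
cv2.imwrite(sys.argv[1],c)
E
python3 sc.py pics/c11.png 130 110
```

```text
[0.46480836 0.27795507 0.02840172] 0.03956507726291992 [-0.38491958  0.11549202 -0.41515247]
```

View pics/c11.png

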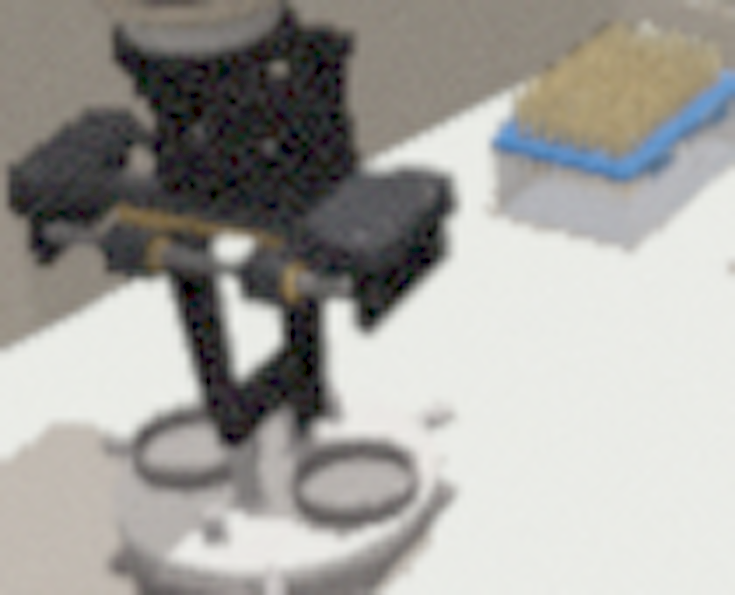

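Request:
move_arm(
  motion=[
    [0.5,0,0,0],
    [1,0,0,0],
    [1.1,0,0,0],
    [1.1,0,0,0],
    [1.1,0,0,0],
    [1.1,0,0,0],
    [1.1,0,0,0],
    [1.1,0,0,0],
    [1.1,0,0,0],
  ],
  gripper=0,
)

```text
t: 6.85
position: [0.4649, 0.278, 0.0178]
eef_rot: [[0.0, -0.955, -0.298], [-0.0, -0.298, 0.955], [-1.0, -0.0, -0.0]]
contact_force: [0.9, 0.4, -5.9]
width: 0.0137
```

Request:
move_arm(
  motion=[
    [-0.3,0,0,0],
    [-1,0,0,0],
    [-2,0,0,0],
    [-3,0,0,0],
    [-4,0,0,0],
    [-5,0,0,0],
    [-6,0,0,0],
    [-7,0,0,0],
    [-7.5,0,0,0],
    [-7.5,0,0,0],
  ],
)

```text
t: 7.85
position: [0.4652, 0.2782, 0.0935]
eef_rot: [[0.001, -0.955, -0.298], [0.0, -0.298, 0.955], [-1.0, -0.001, -0.0]]
contact_force: [-0.2, 0.3, -4.7]
width: 0.0137
```

```bash
python3 sc.py pics/c12.png 130 90; python3 - <<'E'
from h import *
im=optics.capture("wrist");cv2.imwrite("pics/w5.png",im[:,:,::-1])
E
```

```text
[0.46515851 0.27818511 0.09352724] 0.013665302707121551 [-0.17829148  0.31298835 -4.65936877]
```

View pics/c12.png

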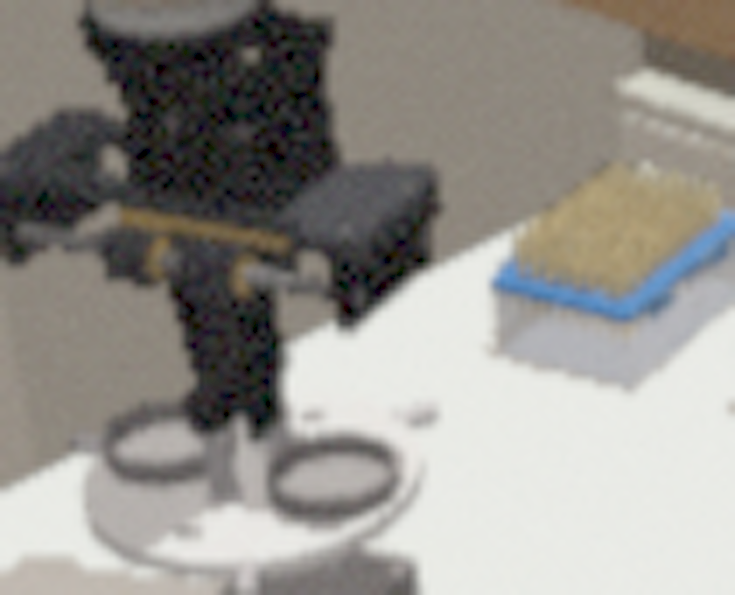

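View pics/w5.png

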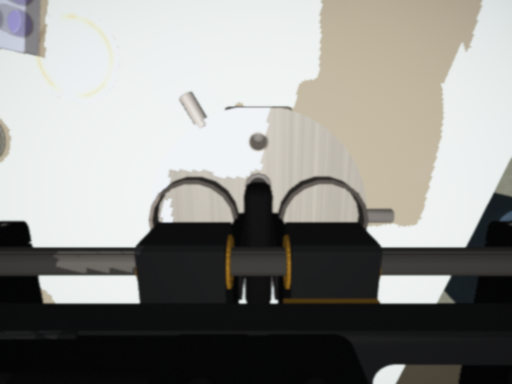

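```bash
python3 - <<'E'
from h import *
np.set_printoptions(precision=4,suppress=True)
im=cv2.imread("pics/top0.png");T=cam("top")
sub=im[190:285,295:395].astype(int)
g=sub.max(2)
print("bg",sub[80,90],"house",sub[30,20],sub[75,40],"ring",sub[48,35],"disc",sub[48,49])
m=(g<75).astype(np.uint8)
n,l,st,ce=cv2.connectedComponentsWithStats(m)
for i in range(1,n):
    if st[i,4]>30: print(st[i],ce[i])
i=max(range(1,n),key=lambda i:st[i,4]*(np.hypot(*(ce[i]-[49,48]))<6))
cs,_=cv2.findContours((l==i).astype(np.uint8),cv2.RETR_EXTERNAL,cv2.CHAIN_APPROX_NONE)
e=cv2.fitEllipse(cs[0]);print("ring",e,onz(T,e[0][0]+295,e[0][1]+190,.056))
# housing: saturation (yellowish): R-B
d=sub[:,:,2]-sub[:,:,0]
print(d[30,20],d[80,90],d[75,40])
o=np.clip((d+30)*4,0,255).astype(np.uint8);cv2.imwrite("pics/c13.png",cv2.resize(o,None,fx=6,fy=6))
E
```

```text
bg [105 104  99] house [68 77 82] [111 106 101] ring [35 36 37] disc [113 105 102]
[  7  10  52  76 402] [24.2139 47.6741]
[54 20 19 14 90] [63.1    27.0333]
[  29   28   40   40 1058] [48.7741 47.5246]
[ 44  57  33  27 146] [61.774  69.5342]
ring ((48.828453063964844, 47.512027740478516), (38.258888244628906, 38.722930908203125), 122.45352172851562) [ 0.4682 -0.2356  0.056 ]
14 -6 -10
```

View pics/c13.png

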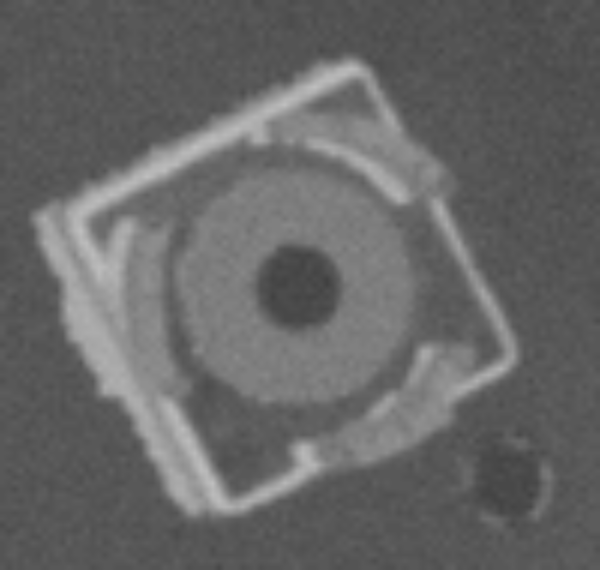

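```bash
python3 - <<'E'
from h import *
np.set_printoptions(precision=4,suppress=True)
T=cam("top")
P=[onz(T,295+(u+.5)/6-.5,190+(v+.5)/6-.5,.053)[:2] for u,v in ((360,65),(515,355),(230,508),(75,215))]
print(P,np.mean(P,0))
for i in range(4):
    d=P[i]-P[i-1];print(np.linalg.norm(d),np.degrees(np.arctan2(d[1],d[0]))%90)
d=onz(T,172.1,224.8,.047)-onz(T,181.7,255.7,.047);print("carrier yaw",np.degrees(np.arctan2(d[1],d[0])))
# refine carrier in top0: dark bar
im=cv2.imread("pics/top0.png")
m=(im.max(2)<45).astype(np.uint8);m[:200]=0;m[275:]=0;m[:,:140]=0;m[:,215:]=0
ys,xs=np.nonzero(m);print(len(ys),onz(T,xs.mean(),ys.mean(),.082))
c=np.cov(np.c_[xs,ys].T);w,v=np.linalg.eigh(c);print("bar img ang",np.degrees(np.arctan2(v[0,1],v[1,1])))
for yaw in (17.3,):
  a=np.radians(yaw)
  for n,(x,y,z) in dict(lug90=(0,.0865,.004),lug210=(-.0749,-.0432,.004),lug330=(.0749,-.0432,.004),cA=(0,.041,.02),cB=(0,-.041,.02),d1=(.05,0,.022),d2=(-.05,0,.022)).items():
    q=np.array([.468+np.cos(a)*x-np.sin(a)*y,.2775+np.sin(a)*x+np.cos(a)*y,.025+z])
    u=(proj(T,q)-[140,205]+.5)*8-.5;print(n,u)
E
```

```text
[array([ 0.5816, -0.273 ]), array([ 0.4324, -0.3474]), array([ 0.3574, -0.1997]), array([ 0.5066, -0.1244])] [ 0.4695 -0.2361]
0.16639080702923484 26.78927464545199
0.1667052467941284 26.499703710929737
0.1656127044781632 26.915018104320865
0.16706658956188128 26.76731965638374
carrier yaw 17.391674474113472
114 [0.4658 0.2779 0.082 ]
bar img ang 17.30397270529165
lug90 [ 90.4788 349.6596]
lug210 [466.9562 429.8621]
lug330 [352.5533  62.9989]
cA [192.6552 314.9815]
cB [396.9013 248.3836]
d1 [255.4362 157.6221]
d2 [332.3814 406.7762]
```

Request:
move_arm(
  motion=[
    [-1.5,0.2,-0.5,0],
    [-3,0.6,-2,-0.5],
    [-4.5,1.4,-4.5,-1],
    [-5,2.5,-8,-1.8],
    [-5,3.7,-12,-2.5],
    [-5,5,-16,-3.3],
    [-5,6.2,-20,-4],
    [-5,7.4,-24,-4.8],
    [-5,8.7,-28,-5.5],
    [-5,9.9,-32,-6.3],
    [-5,11.1,-36,-7],
    [-5,12.3,-40,-7.8],
  ],
)

```text
t: 9.15
position: [0.4661, -0.1422, 0.1424]
eef_rot: [[-0.001, -0.905, -0.425], [-0.0, -0.425, 0.905], [-1.0, 0.001, 0.0]]
contact_force: [0.2, 0.5, -4.7]
width: 0.014
```

Request:
move_arm(
  motion=[
    [0,1,-2.5,-0.5],
    [0,2.2,-5,-1],
    [0,3.2,-7.2,-1.5],
    [0,3.8,-8.3,-1.6],
    [0,3.9,-8.4,-1.6],
    [0,3.9,-8.4,-1.6],
    [0,3.9,-8.4,-1.6],
  ],
)

```text
t: 9.85
position: [0.4664, -0.2337, 0.1423]
eef_rot: [[-0.001, -0.893, -0.451], [0.0, -0.451, 0.893], [-1.0, 0.001, 0.001]]
contact_force: [-0.1, 0.3, -4.5]
width: 0.0138
```

```bash
cat > look.py <<'E'
from h import *
import sys
s=manip.observe();print(s["t"],s["position"],s["q"][5],np.degrees(np.arctan2(s["eef_rot"][1][2],s["eef_rot"][0][2])),s["contact_force"],s["torque"],s["width"])
i=sys.argv[1]
a=optics.capture("scene")[180:300,250:375];b=optics.capture("top")[180:300,285:410]
c=np.hstack([cv2.resize(z,None,fx=3.2*2,fy=3.2*2,interpolation=cv2.INTER_CUBIC)[:, :] for z in (a,)])
cv2.imwrite(f"pics/s{i}.png",c[:600,:800,::-1].astype(np.uint8))
b=cv2.resize(b,None,fx=5,fy=5,interpolation=cv2.INTER_CUBIC);cv2.imwrite(f"pics/t{i}.png",(255*(b/255.)**.6).astype(np.uint8)[:,:,::-1])
cv2.imwrite(f"pics/wr{i}.png",optics.capture("wrist")[:,:,::-1])
E
python3 look.py 1
```

```text
9.85 [ 0.46642481 -0.23367765  0.1423028 ] -2.6292561339145517 116.80503072426029 [-0.09181602  0.33152332 -4.47893189] [0.07912827 0.05858741 0.02159185] 0.013805093263823705
```

View pics/s1.png

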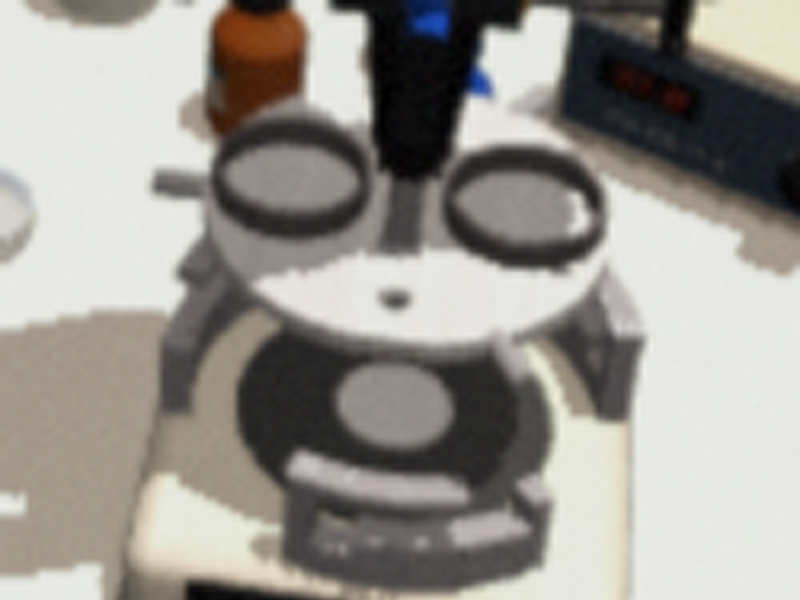

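View pics/t1.png

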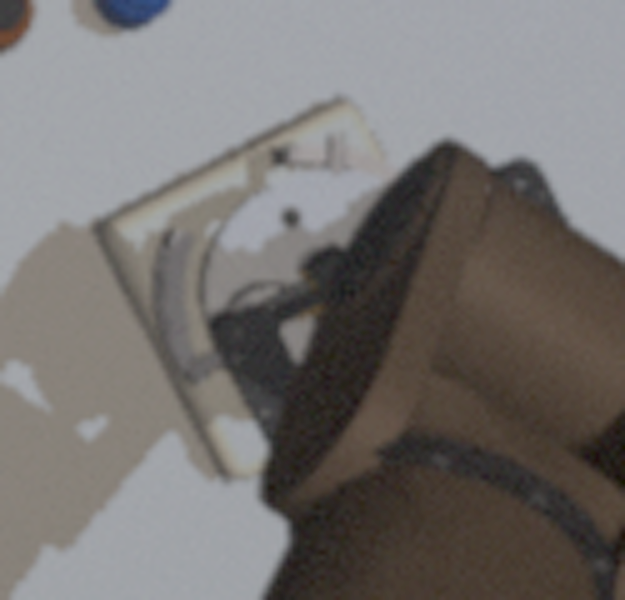

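View pics/wr1.png

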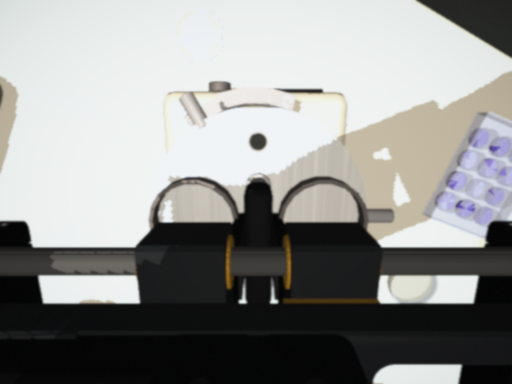

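```bash
python3 - <<'E'
from h import *
np.set_printoptions(precision=4,suppress=True)
im=cv2.imread("pics/wr1.png");cv2.imwrite("pics/wr1c.png",cv2.resize(im[70:170,150:365],None,fx=3.7,fy=3.7,interpolation=cv2.INTER_CUBIC))
C=cam("wrist");s=manip.observe();R=np.array(s["eef_rot"]);P=np.array(s["position"])
und=P[2]+.0072
for n,u,v,z in (("hole",258,141.5,und+.008),("L corner",166,94,.053),("R corner",345.5,94,.053),("lug out",186,96,und+.004),("lug in",201,123,und+.004),("L side",166,140,.053),("R side",346,140,.053)):
    p=onz(C,u,v,z);print(n,p,"tool mm",1000*(R.T@(p-P)))
E
```

```text
hole [ 0.4205 -0.2578  0.1577] tool mm [-15.1672  51.929   -0.469 ]
L corner [ 0.4268 -0.3515  0.053 ] tool mm [ 89.5181  88.4655 -86.9358]
R corner [ 0.3505 -0.201   0.053 ] tool mm [89.5568 88.7281 81.779 ]
lug out [ 0.4161 -0.3102  0.1537] tool mm [-11.1599  79.522  -45.2262]
lug in [ 0.4268 -0.2951  0.1537] tool mm [-11.1683  63.1844 -36.6092]
L side [ 0.4663 -0.3348  0.053 ] tool mm [ 89.4904  45.7586 -89.9187]
R side [ 0.387  -0.1787  0.053 ] tool mm [89.5305 46.0186 85.2353]
```

View pics/wr1c.png

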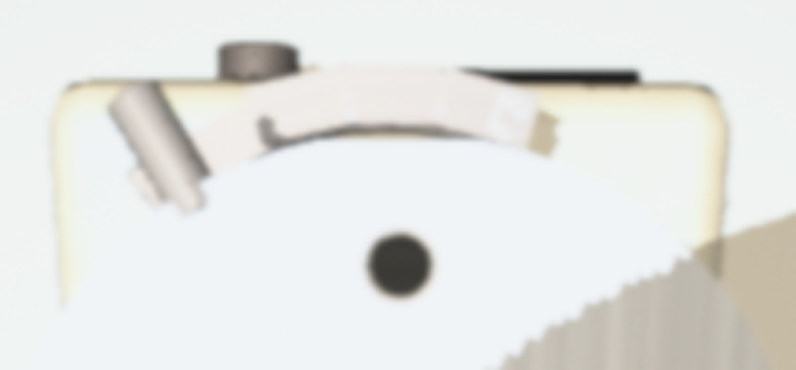

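```bash
python3 - <<'E'
from h import *
np.set_printoptions(precision=4,suppress=True)
T=cam("top");S=cam("scene")
a=np.radians(26.75);e=np.array([np.cos(a),np.sin(a)])
h=onz(T,285+(291+.5)/5-.5,180+(217+.5)/5-.5,.156)[:2];print("top +hole",h,"centre",h-.05*e)
# scene: hole -x at (395,297) in 6.4x crop
u=(250+(395+.5)/6.4-.5,180+(299+.5)/6.4-.5)
h=onz(S,*u,.156)[:2];print("scene -hole",h,"centre",h+.05*e)
# scene disc inner + ring, crop at c4 (4x, 240,135): ring ellipse centre; inner disc (287,432)
for c in ((287,432),):
  print("scene shaker",onz(S,240+(c[0]+.5)/4-.5,135+(c[1]+.5)/4-.5,.056))
print("scene shaker s1",onz(S,250+(396+.5)/6.4-.5,180+(405+.5)/6.4-.5,.056))
E
```

```text
top +hole [ 0.5119 -0.211 ] centre [ 0.4673 -0.2335]
scene -hole [ 0.4198 -0.2585] centre [ 0.4645 -0.236 ]
scene shaker [ 0.4691 -0.2375  0.056 ]
scene shaker s1 [ 0.4685 -0.2381  0.056 ]
```

Request:
move_arm(
  motion=[
    [0.5,-0.1,-0.1,0],
    [1.5,-0.2,-0.2,0],
    [2.8,-0.2,-0.3,0],
    [3.9,-0.2,-0.3,0],
    [4.3,-0.2,-0.3,0],
    [4.3,-0.2,-0.3,0],
    [4.3,-0.2,-0.3,0],
  ],
)

```text
t: 10.7
position: [0.4699, -0.2358, 0.0996]
eef_rot: [[-0.0, -0.892, -0.451], [-0.0, -0.451, 0.892], [-1.0, 0.001, 0.0]]
contact_force: [0.8, -0.0, -4.5]
width: 0.0136
```

```bash
python3 look.py 2; python3 - <<'E'
import cv2
im=cv2.imread("pics/wr2.png");cv2.imwrite("pics/wr2c.png",cv2.resize(im[70:225,140:375],None,fx=3.4,fy=3.4,interpolation=cv2.INTER_CUBIC))
E
```

```text
10.7 [ 0.4698717  -0.2358096   0.09962248] -2.6290708916482153 116.81996615417144 [ 8.11072224e-01 -2.50927179e-03 -4.48125753e+00] [ 0.01261937 -0.01504014  0.03179834] 0.013577772952400875
```

View pics/s2.png

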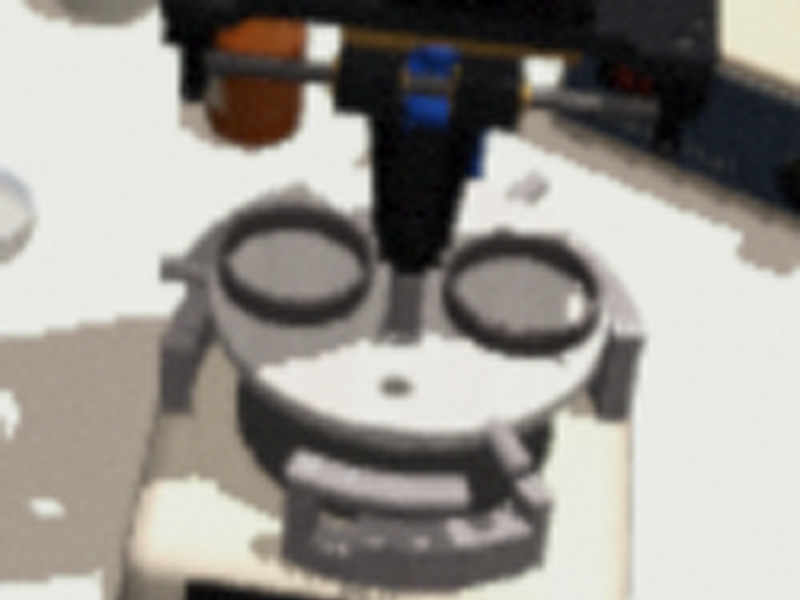

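View pics/wr2c.png

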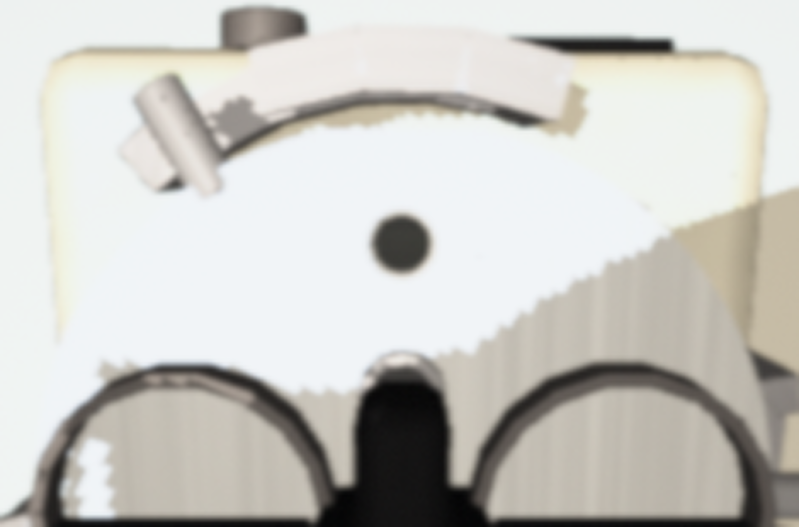

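View pics/t2.png

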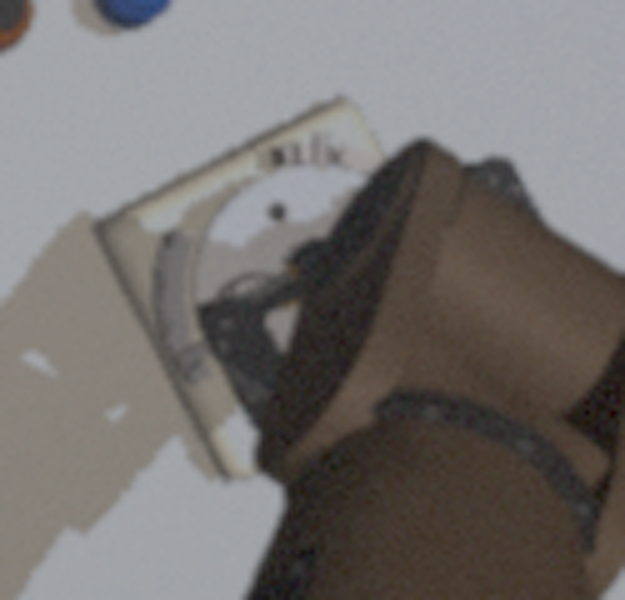

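```bash
python3 - <<'E'
from h import *
np.set_printoptions(precision=2,suppress=True)
im=cv2.imread("pics/wr2.png");k=9;x0,y0=165,78
c=cv2.resize(im[y0:y0+60,x0:x0+85],None,fx=k,fy=k,interpolation=cv2.INTER_CUBIC)
c=np.clip((c.astype(float)-120)*1.9,0,255).astype(np.uint8)
C=cam("wrist");s=manip.observe();R=np.array(s["eef_rot"]);P=np.array(s["position"])
def pt(r,ang,z,cx=0,cy=0):  # shaker frame rel to TCP, yaw as tool; carrier x=-tool y, y= tool z
    a=np.radians(ang);x,y=r*np.cos(a),r*np.sin(a)
    return P+R@np.array([0,-x,y])*1+np.array([0,0,z-P[2]])
def dr(p,col):
    u=(proj(C,p)-[x0,y0]+.5)*k;cv2.circle(c,(int(u[0]),int(u[1])),5,col,-1);return u
und=P[2]+.0072
for r in (.074,.082,.091): dr(pt(r,210,und+.004),(0,0,255))
for r in (.076,.088):
    dr(pt(r,210-6.3,.100),(255,0,0)); dr(pt(r,210+6.3,.085),(0,160,0)); dr(pt(r,210,.078),(255,0,255))
cv2.imwrite("pics/c14.png",c)
E
```

```text
(no output)
```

View pics/c14.png

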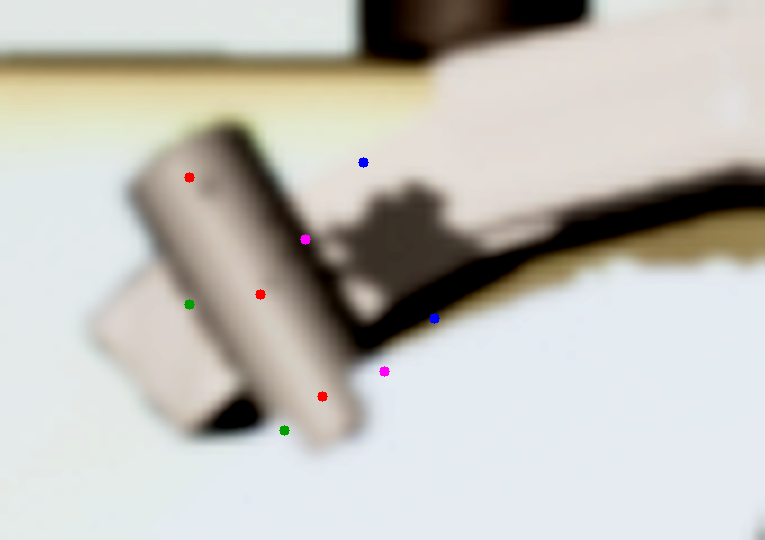

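```bash
python3 - <<'E'
from h import *
np.set_printoptions(precision=4,suppress=True)
T=cam("top");S=cam("scene");C=cam("wrist");s=manip.observe();R=np.array(s["eef_rot"]);P=np.array(s["position"])
a=np.radians(26.8);e=np.array([np.cos(a),np.sin(a)])
h=onz(T,285+(277+.5)/5-.5,180+(212+.5)/5-.5,P[2]+.0142)[:2];print("top +hole",h,"centre",h-.05*e)
u=(250+(396+.5)/6.4-.5,180+(388+.5)/6.4-.5)
h=onz(S,*u,P[2]+.0142)[:2];print("scene -hole",h,"centre",h+.05*e)
k=3.4
f=lambda u,v:(140+(u+.5)/k-.5,70+(v+.5)/k-.5)
for n,c,z in (("hole",(401,243),P[2]+.0152),("Lside",(55,260),.053),("Rside",(755,260),.053),("Lc",(45,90),.053),("Rc",(765,90),.053),("top edge",(100,50),.053),("top edge R",(700,52),.053)):
    print(n,1000*(R.T@(onz(C,*f(*c),z)-P)))
E
```

```text
top +hole [ 0.5152 -0.2124] centre [ 0.4706 -0.235 ]
scene -hole [ 0.4223 -0.2612] centre [ 0.4669 -0.2387]
hole [-15.191   52.168   -0.7286]
Lside [ 47.0127  43.5332 -85.9703]
Rside [46.9169 43.7992 86.3823]
Lc [ 47.0189  83.5368 -85.2241]
Rc [46.924  83.7924 85.4631]
top edge [ 47.0128  92.541  -71.5756]
top edge R [46.9343 92.3054 69.4619]
```

Request:
move_arm(
  motion=[
    [0.2,0.1,0,0],
    [0.5,0.1,0,0],
    [0.9,0.1,0,0],
    [1.2,0.1,0,0],
    [1.3,0.1,0,0],
    [1.3,0.1,0,0],
  ],
)

```text
t: 11.45
position: [0.469, -0.2363, 0.0867]
eef_rot: [[-0.0, -0.892, -0.451], [-0.0, -0.451, 0.892], [-1.0, 0.0, -0.0]]
contact_force: [-0.4, -0.3, -3.8]
width: 0.014
```

```bash
python3 look.py 3; python3 - <<'E'
from h import *
C=cam("wrist");s=manip.observe();R=np.array(s["eef_rot"]);P=np.array(s["position"])
im=cv2.imread("pics/wr3.png");k=6;x0,y0=150,78
c=cv2.resize(im[y0:y0+90,x0:x0+130],None,fx=k,fy=k,interpolation=cv2.INTER_CUBIC)
c=np.clip((c.astype(float)-100)*1.6,0,255).astype(np.uint8)
cv2.imwrite("pics/c15.png",c)
E
```

```text
11.45 [ 0.4689847  -0.23626691  0.08669561] -2.6307287306545497 116.82110568105851 [-0.40511878 -0.25437553 -3.7917769 ] [ 0.04033995  0.05137363 -0.03557287] 0.013982334896143526
```

View pics/s3.png

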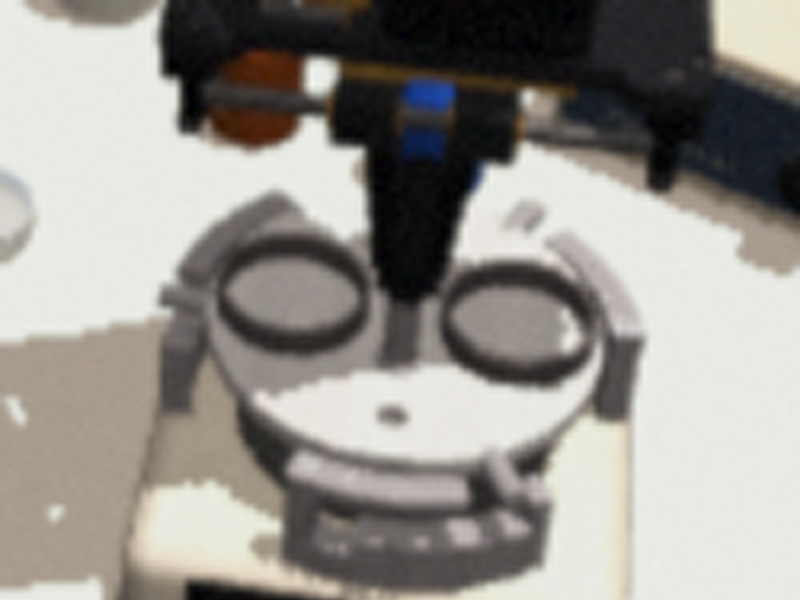

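View pics/c15.png

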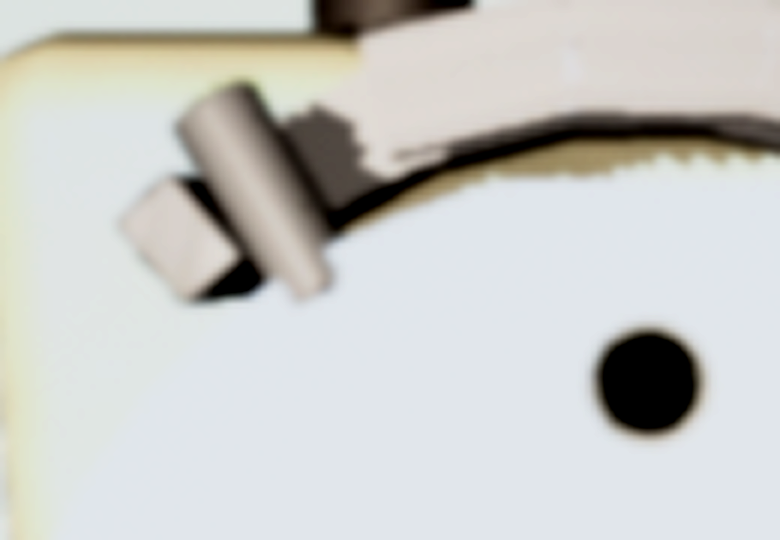

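Request:
move_arm(
  motion=[
    [0.2,0,0,0],
    [0.4,0,0,0],
    [0.6,0,0,0],
    [0.8,0,0,0],
    [0.9,0,0,0],
    [0.9,0,0,0],
  ],
)

```text
t: 12.2
position: [0.469, -0.2363, 0.0778]
eef_rot: [[-0.0, -0.892, -0.451], [-0.0, -0.451, 0.892], [-1.0, 0.0, -0.0]]
contact_force: [0.2, -0.2, -5.1]
width: 0.0139
```

```bash
python3 look.py 4; python3 - <<'E'
from h import *
im=cv2.imread("pics/wr4.png");k=6;x0,y0=150,78
c=cv2.resize(im[y0:y0+90,x0:x0+130],None,fx=k,fy=k,interpolation=cv2.INTER_CUBIC)
c=np.clip((c.astype(float)-100)*1.6,0,255).astype(np.uint8)
cv2.imwrite("pics/c16.png",c)
E
```

```text
12.2 [ 0.46902337 -0.23634043  0.0778275 ] -2.6307428639692754 116.82122608042337 [ 0.18663459 -0.23744813 -5.07831212] [ 0.01920101  0.04514103 -0.03539369] 0.01392360210997507
```

View pics/s4.png

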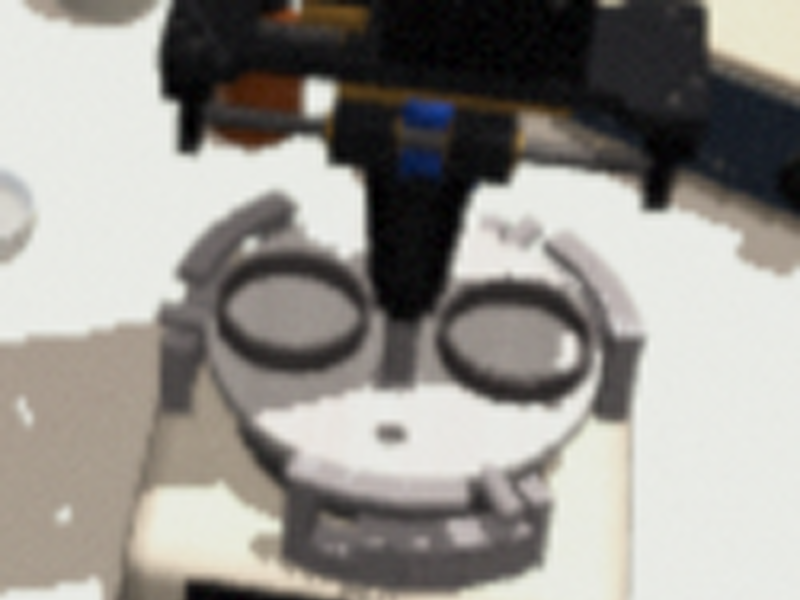

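View pics/c16.png

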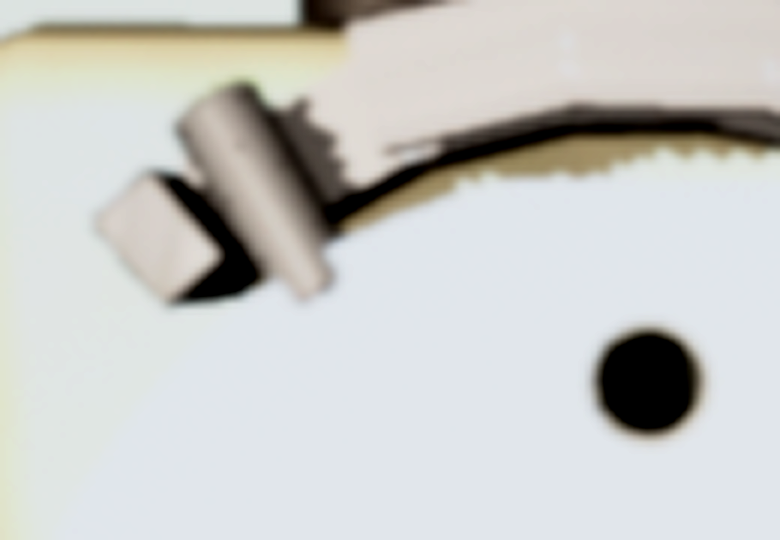

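View pics/t4.png

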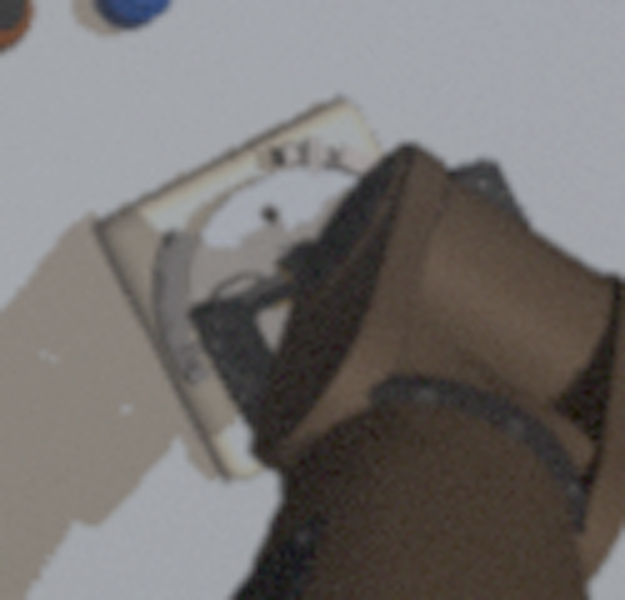

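Request:
move_arm(
  motion=[
    [0.1,0,0,0],
    [0.2,0,0,0],
    [0.3,0,0,0],
    [0.3,0,0,3],
    [0.3,0,0,7],
    [0.3,0,0,11],
    [0.3,0,0,14],
    [0.3,0,0,15],
    [0.3,0,0,15],
  ],
)

```text
t: 13.25
position: [0.4691, -0.2364, 0.075]
eef_rot: [[0.0, -0.979, -0.205], [-0.001, -0.205, 0.979], [-1.0, -0.0, -0.001]]
contact_force: [0.3, 0.2, -3.7]
width: 0.0134
```

Request:
move_arm(
  motion=[
    [0,0,0,3],
    [0,0,0,7],
    [0,0,0,11],
    [0,0,0,15],
    [0,0,0,18],
    [0,0,0,20],
    [0,0,0,20],
  ],
)

```text
t: 13.95
position: [0.4691, -0.2364, 0.075]
eef_rot: [[0.0, -0.99, 0.141], [-0.001, 0.141, 0.99], [-1.0, -0.0, -0.001]]
contact_force: [-0.2, 0.1, -5.1]
width: 0.0136
```

```bash
python3 look.py 5; python3 - <<'E'
from h import *
im=cv2.imread("pics/wr5.png");k=4;x0,y0=140,60
c=cv2.resize(im[y0:y0+130,x0:x0+190],None,fx=k,fy=k,interpolation=cv2.INTER_CUBIC)
c=np.clip((c.astype(float)-60)*1.35,0,255).astype(np.uint8)
cv2.imwrite("pics/c17.png",c)
E
```

```text
13.95 [ 0.46913941 -0.23639258  0.07501654] -2.0211298072943316 81.89446395513174 [-0.21953842  0.09789682 -5.09201132] [-0.00796222 -0.05162909 -0.02501719] 0.013643731155527496
```

View pics/s5.png

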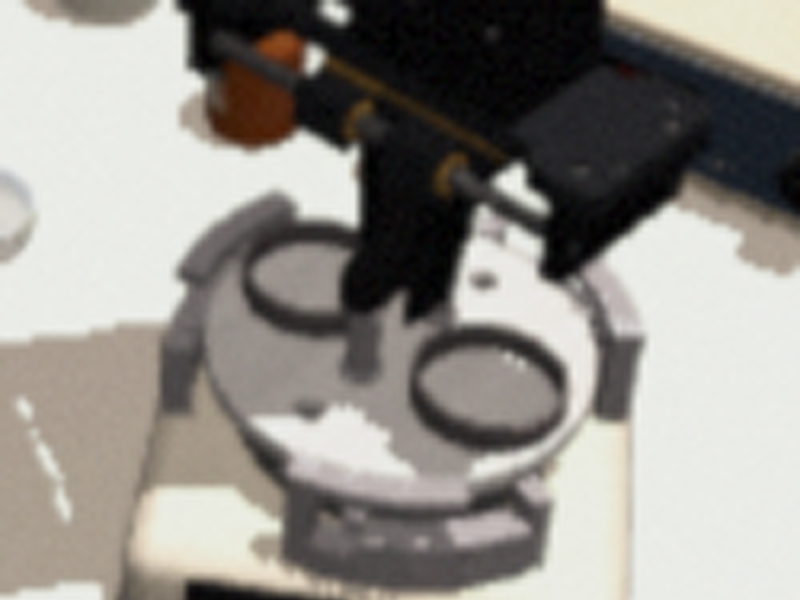

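View pics/c17.png

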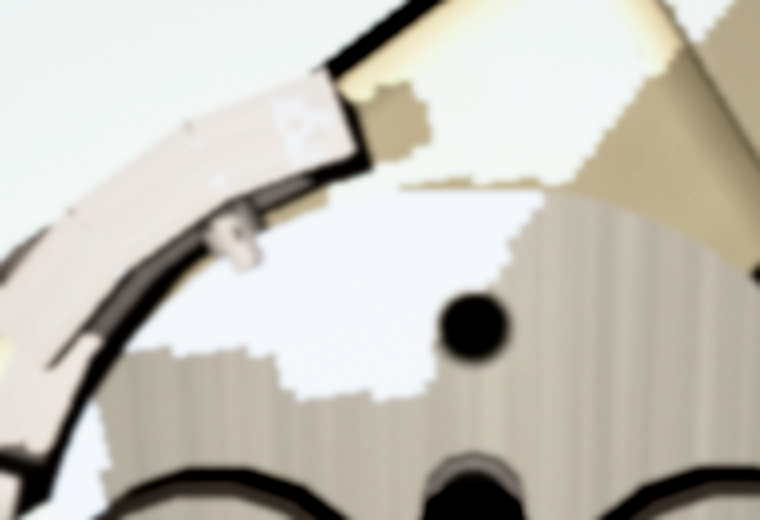

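Request:
move_arm(
  motion=[
    [0,0,0,2],
    [0,0,0,4],
    [0,0,0,5],
    [0,0,0,5],
    [0.2,0,0,5],
    [0.4,0,0,5],
    [0.5,0,0,5],
    [0.5,0,0,5],
  ],
)

```text
t: 14.9
position: [0.4691, -0.2364, 0.0698]
eef_rot: [[-0.0, -0.974, 0.226], [-0.0, 0.226, 0.974], [-1.0, -0.0, -0.0]]
contact_force: [-0.4, -0.4, -5.2]
width: 0.0138
```

Request:
move_arm(
  motion=[
    [0.1,0,0,0],
    [0.2,0,0,0],
    [0.3,0,0,0],
    [0.4,0,0,0],
    [0.4,0,0,0],
  ],
)

```text
t: 15.4
position: [0.469, -0.2365, 0.0657]
eef_rot: [[-0.0, -0.974, 0.226], [-0.001, 0.226, 0.974], [-1.0, 0.0, -0.001]]
contact_force: [-2.1, -2.0, -3.1]
width: 0.0139
```

```bash
python3 look.py 6
```

```text
15.4 [ 0.46898976 -0.23651548  0.06566954] -1.9348603896615417 76.95087348676324 [-2.12499342 -1.98643573 -3.13420768] [-0.60261845  0.28539    -0.29244777] 0.01386257871439248
```

View pics/s6.png

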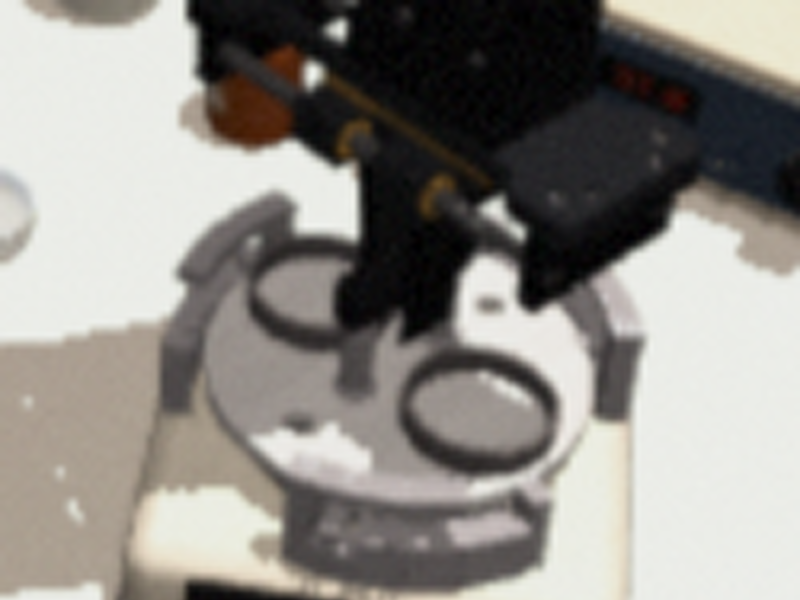

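Request:
move_arm(
  motion=[
    [0.1,0,0,0],
    [0.2,0,0,0],
    [0.2,0,0,0],
  ],
)

```text
t: 15.85
position: [0.4691, -0.2366, 0.0637]
eef_rot: [[-0.0, -0.974, 0.226], [-0.001, 0.226, 0.974], [-1.0, -0.0, -0.001]]
contact_force: [-2.1, -4.5, -3.6]
width: 0.0137
```

Request:
move_arm(
  motion=[
    [0.05,0,0,0],
    [0.05,0,0,0],
    [0.05,0,0,0],
    [0.05,0,0,0],
    [0.05,0,0,0],
    [0.05,0,0,0],
  ],
  gripper=4.5,
)

```text
t: 16.45
position: [0.4691, -0.2365, 0.0632]
eef_rot: [[-0.0, -0.974, 0.226], [-0.001, 0.226, 0.974], [-1.0, -0.0, -0.001]]
contact_force: [-0.3, 0.2, -0.4]
width: 0.0447
```

Request:
move_arm(
  motion=[
    [-1,0,0,0],
    [-3,0,0,0],
    [-6,0,0,0],
    [-10,0,0,0],
    [-13,0,0,0],
    [-15,0,0,0],
    [-16,0,0,0],
    [-16,0,0,0],
  ],
  gripper=7,
)

```text
t: 17.25
position: [0.4693, -0.2366, 0.2245]
eef_rot: [[0.002, -0.974, 0.226], [-0.002, 0.226, 0.974], [-1.0, -0.002, -0.001]]
contact_force: [-0.1, -0.1, -0.4]
width: 0.07
```

```bash
python3 look.py 7
```

```text
17.25 [ 0.46933932 -0.23658292  0.22447972] -1.9350705056117896 76.94903359714398 [-0.08209401 -0.12560505 -0.38720443] [0.04025604 0.01862123 0.02900669] 0.06996443123137559
```

View pics/s7.png

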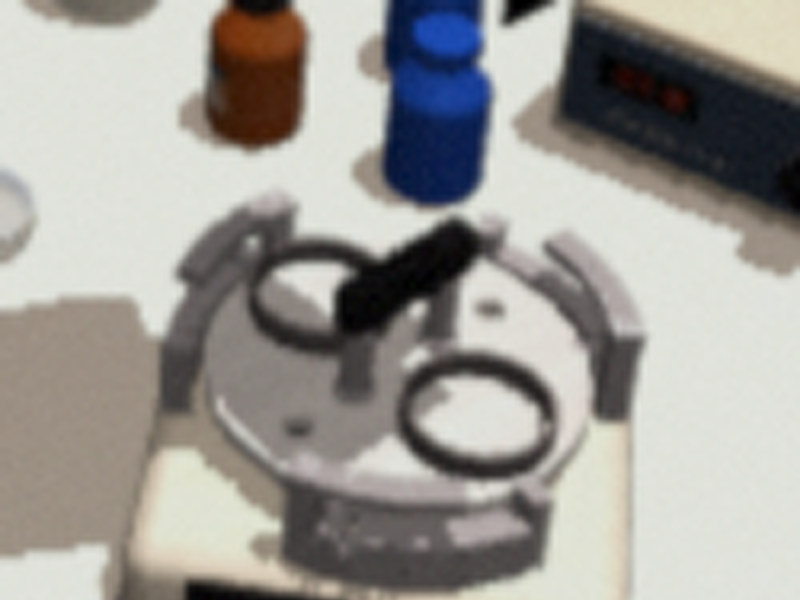

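View pics/wr7.png

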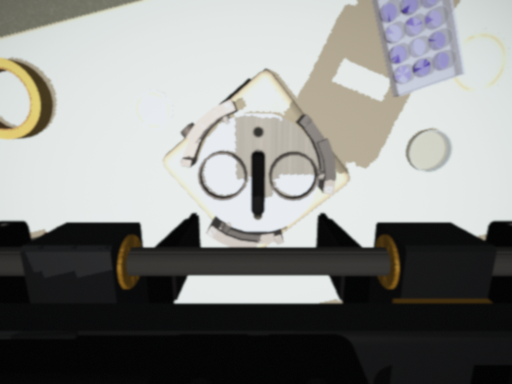

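Request:
move_arm(
  motion=[
    [0,-0.5,1,3],
    [0,-2,3.5,8],
    [0,-4.3,7.3,15],
    [0,-6.5,11,23],
    [0,-8.6,15,31],
    [0,-10.6,18.5,39],
    [0.5,-12,20.7,44],
    [1,-12.5,21.5,47],
    [1.5,-12.6,21.6,47],
    [1.5,-12.6,21.6,47],
  ],
)

```text
t: 18.4
position: [0.6395, -0.0542, 0.2051]
eef_rot: [[-0.004, -0.501, 0.866], [0.001, 0.866, 0.501], [-1.0, 0.003, -0.003]]
contact_force: [-0.5, -0.1, -0.4]
width: 0.07
```

```bash
python3 - <<'E'
from h import *
s=manip.observe();print(s["t"],s["position"],s["q"],s["width"],np.round(s["eef_rot"],3).tolist())
cv2.imwrite("pics/wr8.png",optics.capture("wrist")[:,:,::-1]);t=optics.capture("top");cv2.imwrite("pics/top8.png",t[:,:,::-1])
b=cv2.resize(t[185:285,290:395],None,fx=6,fy=6,interpolation=cv2.INTER_CUBIC);cv2.imwrite("pics/t8.png",(255*(b/255.)**.6).astype(np.uint8)[:,:,::-1])
E
```

```text
18.4 [ 0.63945267 -0.05420513  0.20514558] [-1.87405195e-01  4.94007222e-01  1.47813018e+00 -6.87501081e-05
  1.17395020e+00 -7.11981231e-01] 0.06998236907544005 [[-0.004, -0.501, 0.866], [0.001, 0.866, 0.501], [-1.0, 0.003, -0.003]]
```

View pics/wr8.png

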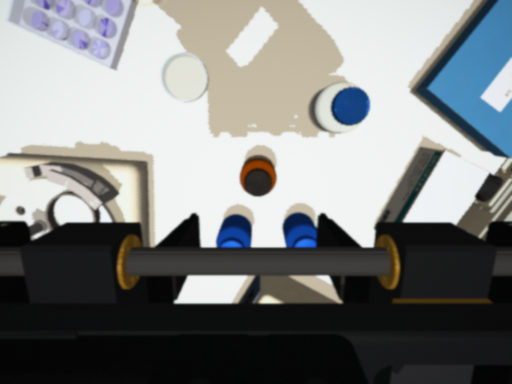

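View pics/t8.png

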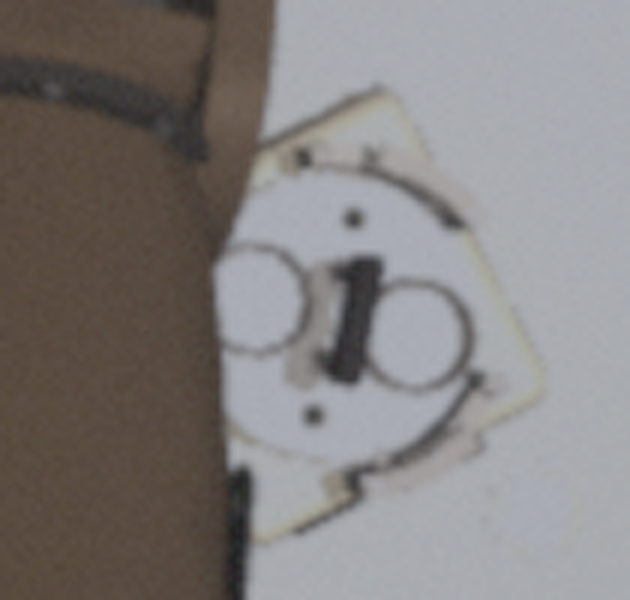

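```bash
python3 - <<'E'
from h import *
np.set_printoptions(precision=4,suppress=True)
C=cam("wrist");T=cam("top");s=manip.observe();R=np.array(s["eef_rot"]);P=np.array(s["position"])
im=cv2.imread("pics/wr8.png").astype(int);sub=im[150:202,230:290]
m=((sub[:,:,2]>90)&(sub[:,:,0]<60)).astype(np.uint8);k=(sub.max(2)<75).astype(np.uint8)
for n,mm,z in (("brown",m,.07),("cap",k,.085)):
    mm=cv2.morphologyEx(mm,cv2.MORPH_OPEN,np.ones((3,3)));c,_=cv2.findContours(mm,0,1);c=max(c,key=cv2.contourArea);(x,y),r=cv2.minEnclosingCircle(c)
    x+=230;y+=150;p=onz(C,x,y,z);print(n,x,y,r,p,1000*(R.T@(p-P)),"diam",2*r/300.46*(np.linalg.norm(p-C[2])))
f=lambda u,v:(290+(u+.5)/6-.5,185+(v+.5)/6-.5)
a,b=onz(T,*f(354,217),.079),onz(T,*f(314,415),.079)
print((a+b)/2,np.linalg.norm(a-b),np.degrees(np.arctan2(*(a-b)[1::-1])))
p=onz(T,*f(415,334),.091);print("cupB",p)
E
```

```text
brown 257.69734382629395 175.9876651763916 17.74691390991211 [ 0.6384 -0.0545  0.07  ] [136.5913   0.6487  -0.5929] diam 0.04123186710176263
cap 257.5 181.6666660308838 13.639300346374512 [ 0.6401 -0.0577  0.085 ] [121.5858  -2.9689  -0.7823] diam 0.030415489006222967
[ 0.4699 -0.2346  0.079 ] 0.10074492322766236 -13.19936356374602
cupB [ 0.4607 -0.2716  0.091 ]
```

Request:
move_arm(
  motion=[
    [2,-0.2,-0.1,0],
    [5,-0.2,-0.1,0],
    [9,-0.2,-0.1,0],
    [13,-0.2,-0.1,0],
    [16,-0.2,-0.1,0],
    [18,-0.2,-0.1,0],
    [18.5,-0.2,-0.1,0],
    [18.5,-0.2,-0.1,0],
  ],
)

```text
t: 19.3
position: [0.6391, -0.0575, 0.0217]
eef_rot: [[-0.003, -0.5, 0.866], [0.0, 0.866, 0.5], [-1.0, 0.002, -0.002]]
contact_force: [-0.6, -0.1, -0.0]
width: 0.0697
```

```bash
python3 sc.py pics/c20.png 240 120; python3 - <<'E'
from h import *
cv2.imwrite("pics/wr9.png",optics.capture("wrist")[:,:,::-1])
E
```

```text
[ 0.63913634 -0.05752009  0.02167568] 0.06974275635385839 [-0.63272481 -0.05392258 -0.03368365]
```

View pics/c20.png

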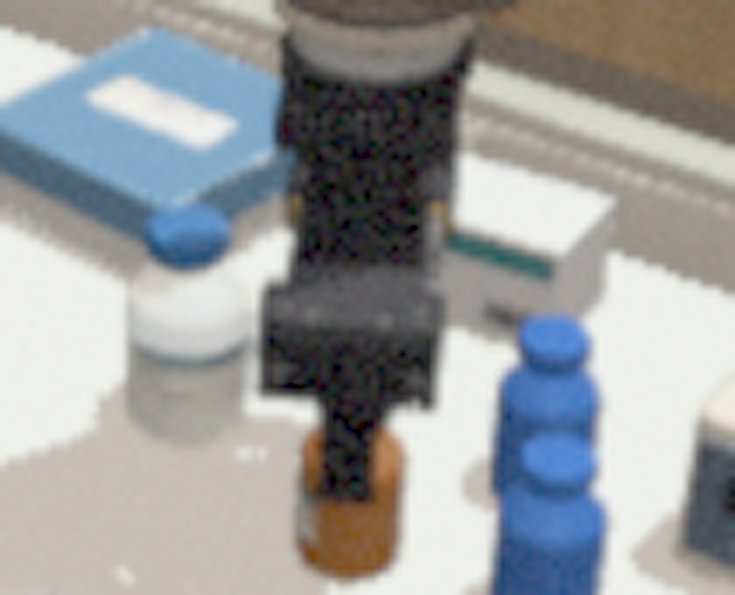

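View pics/wr9.png

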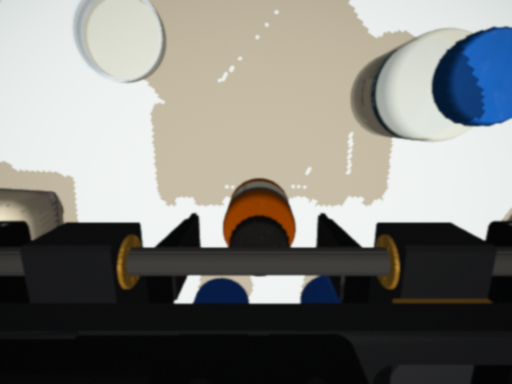

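Request:
move_arm(
  motion=[
    [0.7,0,0,0],
    [1.5,0,0,0],
    [2,0,0,0],
    [2.1,0,0,0],
    [2.1,0,0,0],
    [2.1,0,0,0],
    [2.1,0,0,0],
    [2.1,0,0,0],
    [2.1,0,0,0],
    [2.1,0,0,0],
  ],
  gripper=3.5,
  newtons=25,
)

```text
t: 20.4
position: [0.6399, -0.0574, 0.002]
eef_rot: [[-0.001, -0.5, 0.866], [0.0, 0.866, 0.5], [-1.0, 0.0, -0.0]]
contact_force: [-0.6, -1.0, -1.4]
width: 0.0457
```

Request:
move_arm(
  motion=[
    [-0.5,0,0,0],
    [-1.5,0,0,0],
    [-3,0,0,0],
    [-5,0,0,0],
    [-7.5,0,0,0],
    [-10,0,0,0],
    [-12.5,0,0,0],
    [-14.5,0,0,0],
    [-15.5,0,0,0],
    [-15.5,0,0,0],
  ],
)

```text
t: 21.4
position: [0.6405, -0.0575, 0.1591]
eef_rot: [[0.002, -0.5, 0.866], [-0.001, 0.866, 0.5], [-1.0, -0.002, 0.002]]
contact_force: [0.1, 0.8, -2.4]
width: 0.0457
```

```bash
python3 sc.py pics/c21.png 240 60; python3 - <<'E'
from h import *
s=manip.observe();print(s["q"])
cv2.imwrite("pics/wr10.png",optics.capture("wrist")[:,:,::-1])
t=optics.capture("top");cv2.imwrite("pics/top10.png",t[:,:,::-1])
E
```

```text
[ 0.64053174 -0.05749049  0.15907662] 0.045698505959848444 [ 0.11959837  0.84975679 -2.4207875 ]
[-1.92136242e-01  5.35867359e-01  1.53738044e+00 -6.16374096e-05
  1.06793386e+00 -7.15319290e-01]
```

View pics/c21.png

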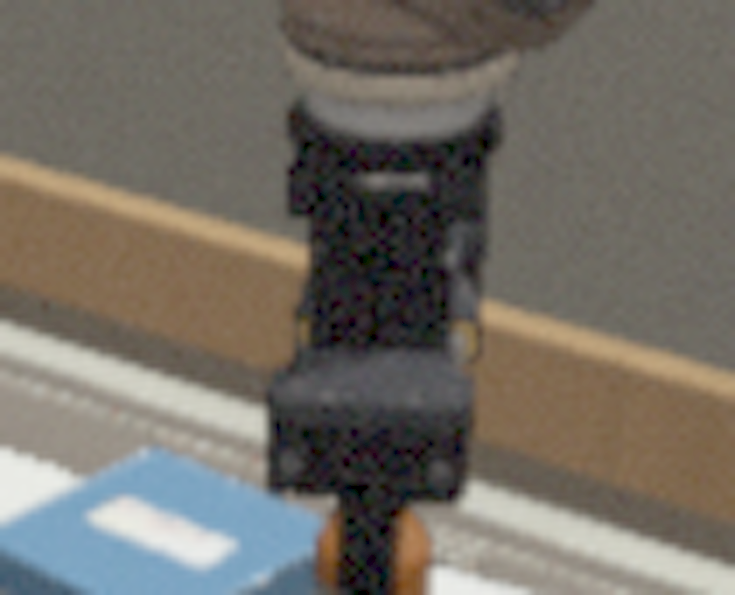

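View pics/wr10.png

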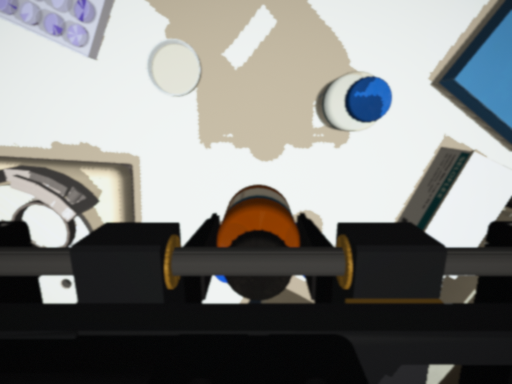

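Request:
move_arm(
  motion=[
    [0,-0.1,-0.6,1],
    [0,-0.4,-2.2,4],
    [0,-0.8,-4.6,9],
    [0,-1.4,-7.6,15],
    [0,-2,-11,22],
    [0,-2.6,-14.4,29],
    [0,-3.2,-17.2,35],
    [0,-3.6,-19.4,40],
    [0,-3.8,-20.6,42.5],
    [0,-3.9,-21,43.2],
    [0,-3.9,-21,43.2],
    [0,-3.9,-21,43.2],
  ],
)

```text
t: 22.75
position: [0.4776, -0.1957, 0.1563]
eef_rot: [[-0.002, 0.227, 0.974], [0.0, 0.974, -0.227], [-1.0, 0.0, -0.002]]
contact_force: [0.1, -0.6, -1.8]
width: 0.046
```

```bash
python3 look.py 11
```

```text
22.75 [ 0.47758239 -0.19565413  0.15628666] -0.2868362580817342 -13.137788787270757 [ 0.07436396 -0.60218635 -1.78175507] [-0.06025535  0.07676936  0.03929113] 0.04596541012336251
```

View pics/s11.png

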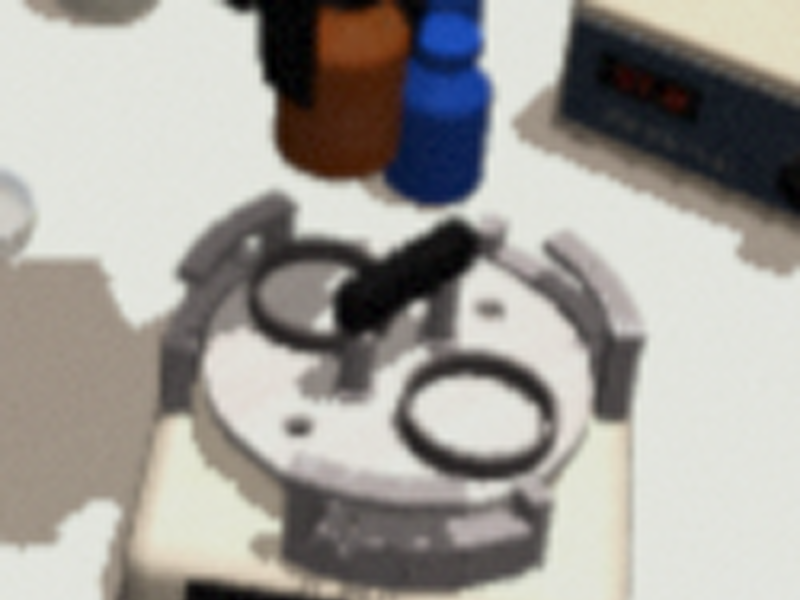

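View pics/wr11.png

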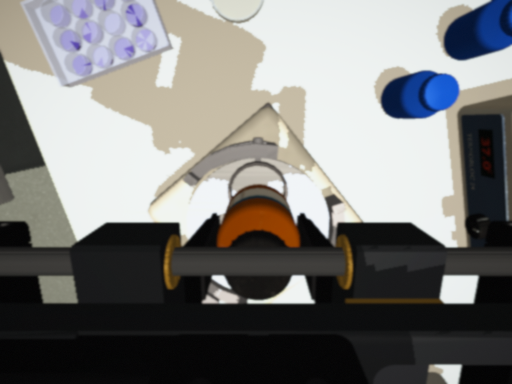

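View pics/t11.png

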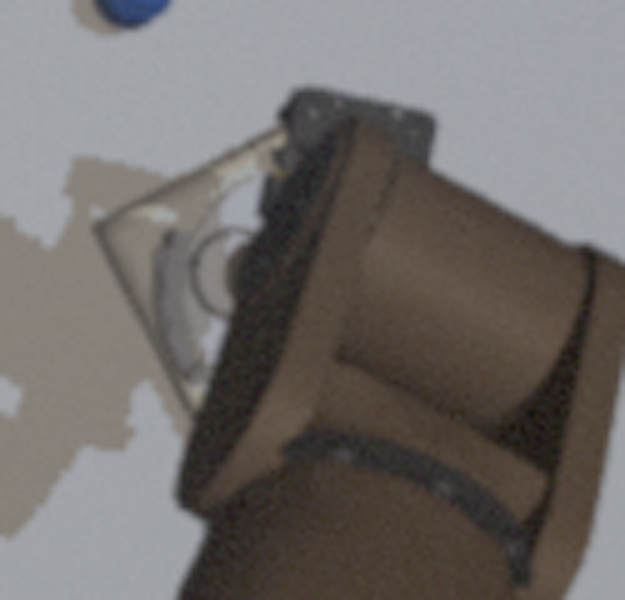

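```bash
cat > ed.py <<'E'
import sys
from h import *
i=sys.argv[1]
im=cv2.imread(f"pics/wr{i}.png");k=7;x0,y0=205,145
c=cv2.resize(im[y0:y0+80,x0:x0+105],None,fx=k,fy=k,interpolation=cv2.INTER_CUBIC)
C=cam("wrist");s=manip.observe();R=np.array(s["eef_rot"]);P=np.array(s["position"])
def ring(cy,cz,r,z,col):
    for a in np.radians(np.arange(-20,201,4)):
        p=P+R@np.array([0,cy+r*np.sin(a),cz+r*np.cos(a)]);p[2]=z
        u=(proj(C,p)-[x0,y0]+.5)*k;cv2.circle(c,(int(u[0]),int(u[1])),2,col,-1)
ring(0,0,.0285,.091,(255,0,255)); ring(0,0,.0255,.091,(255,255,0));ring(0,0,.023,P[2]-.002,(0,255,0))
cv2.imwrite(f"pics/ed{i}.png",c)
E
python3 ed.py 11
```

```text
(no output)
```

View pics/ed11.png

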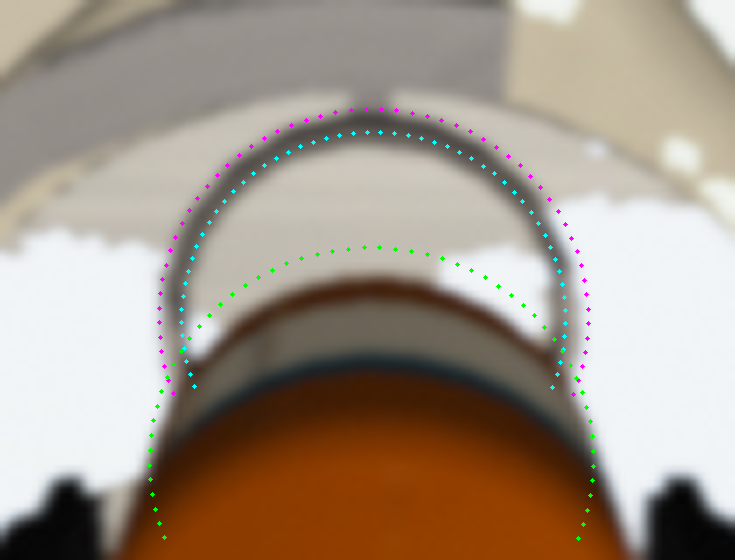

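```bash
cat > es.py <<'E'
import sys
from h import *
i=sys.argv[1]
c=cv2.imread(f"pics/s{i}.png");k=6.4;x0,y0=250,180
C=cam("scene");s=manip.observe();R=np.array(s["eef_rot"]);P=np.array(s["position"])
def ring(cy,cz,r,z,col):
    for a in np.radians(np.arange(0,360,5)):
        p=P+R@np.array([0,cy+r*np.sin(a),cz+r*np.cos(a)]);p[2]=z
        u=(proj(C,p)-[x0,y0]+.5)*k;cv2.circle(c,(int(u[0]),int(u[1])),2,col,-1)
ring(0,0,.0285,.091,(255,0,255)); ring(-.082,0,.0285,.091,(255,0,255));ring(0,0,.023,P[2]-.002,(0,255,0));ring(0,0,.023,P[2]+.05,(0,255,0))
cv2.imwrite(f"pics/es{i}.png",c)
E
python3 es.py 11
```

```text
(no output)
```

View pics/es11.png

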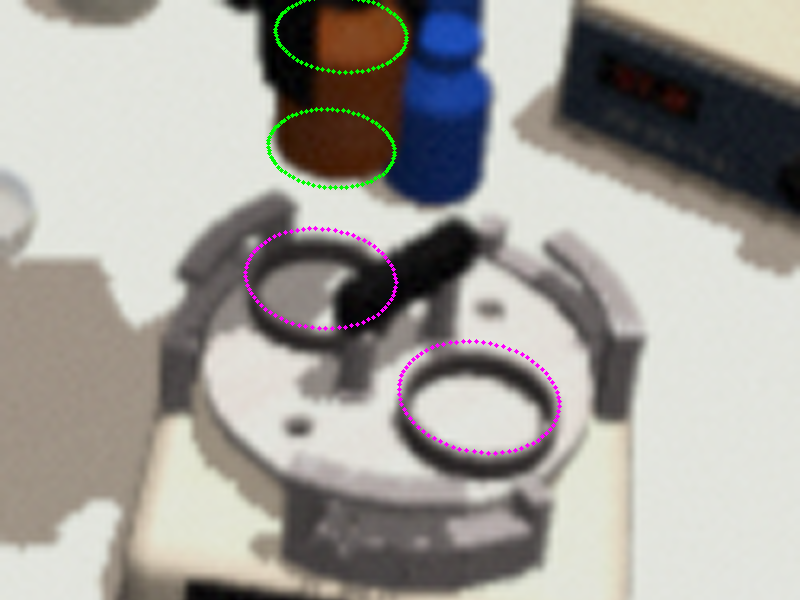

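```bash
python3 - <<'E'
from h import *
im=optics.capture("scene");print(manip.observe()["t"])
k=9;x0,y0=270,135
c=cv2.resize(im[y0:y0+65,x0:x0+80],None,fx=k,fy=k,interpolation=cv2.INTER_CUBIC)[:,:,::-1]
c=(255*(c/255.)**.6).astype(np.uint8).copy()
C=cam("scene");s=manip.observe();R=np.array(s["eef_rot"]);P=np.array(s["position"])
for z in (P[2]-.002,P[2]+.071):
  for a in np.radians(np.arange(0,360,5)):
    p=P+R@np.array([0,.023*np.sin(a),.023*np.cos(a)]);p[2]=z
    u=(proj(C,p)-[x0,y0]+.5)*k;cv2.circle(c,(int(u[0]),int(u[1])),2,(0,255,0),-1)
cv2.imwrite("pics/c22.png",c)
E
```

```text
22.95
```

View pics/c22.png

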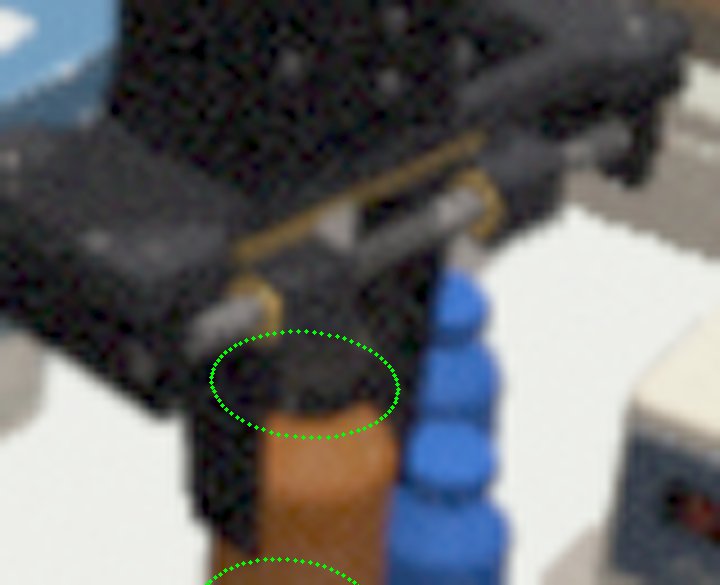

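Request:
move_arm(
  motion=[
    [0.5,0,0,0],
    [1.5,0.1,0,0],
    [3,0.1,0,0],
    [4.5,0.1,0,0],
    [5.5,0.1,0,0],
    [5.8,0.1,0,0],
    [5.8,0.1,0,0],
    [5.8,0.1,0,0],
  ],
)

```text
t: 23.75
position: [0.4778, -0.1947, 0.0986]
eef_rot: [[-0.002, 0.228, 0.974], [0.0, 0.974, -0.228], [-1.0, -0.0, -0.002]]
contact_force: [0.0, -0.0, -1.6]
width: 0.0456
```

```bash
python3 look.py 12; python3 ed.py 12; python3 es.py 12
```

```text
23.75 [ 0.4777956  -0.19468276  0.09864603] -0.28449867036605897 -13.150317282261708 [ 0.0394012  -0.04432217 -1.59071262] [-0.12004919  0.08495889  0.03001079] 0.045598281852650954
```

View pics/ed12.png

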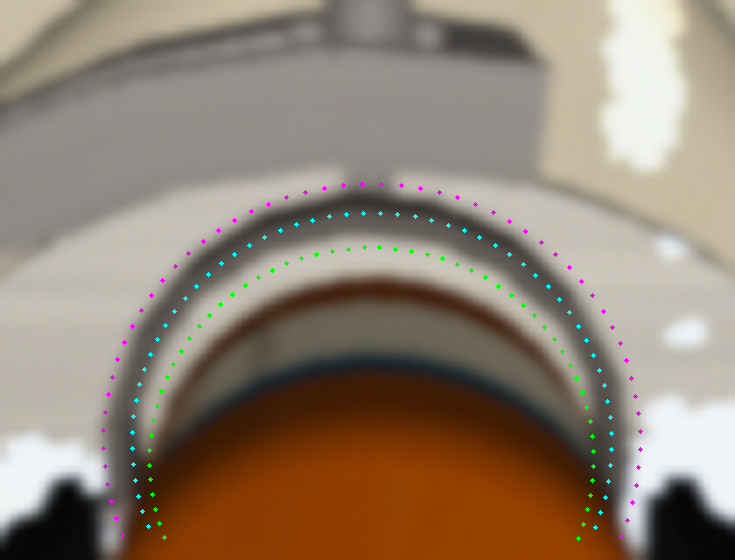

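View pics/es12.png

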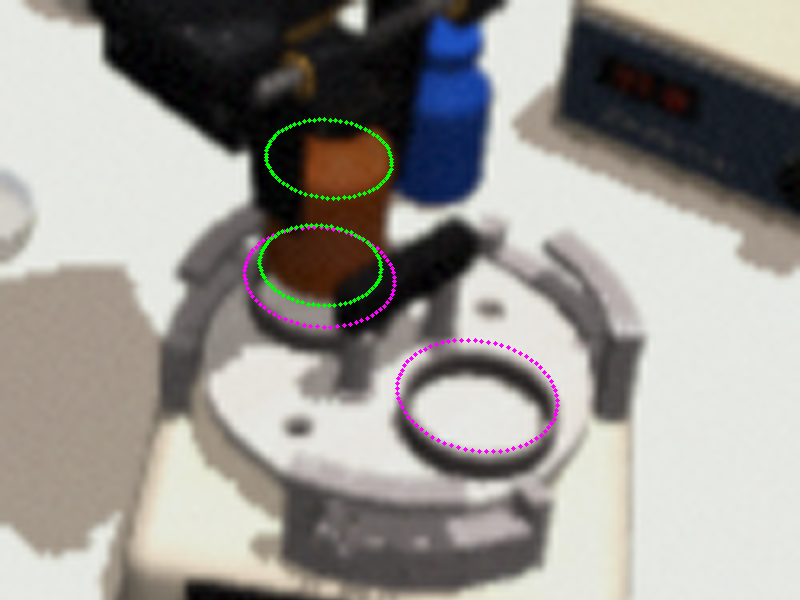

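Request:
move_arm(
  motion=[
    [0.1,0,-0.1,0],
    [0.3,0,-0.1,0],
    [0.5,0,-0.1,0],
    [0.7,0,-0.1,0],
    [0.7,0,-0.1,0],
  ],
)

```text
t: 24.4
position: [0.4767, -0.1944, 0.0915]
eef_rot: [[-0.002, 0.228, 0.974], [0.0, 0.974, -0.228], [-1.0, -0.0, -0.002]]
contact_force: [-1.1, -0.1, -0.8]
width: 0.0454
```

```bash
python3 look.py 13; python3 ed.py 13; python3 - <<'E'
from h import *
im=cv2.imread("pics/s13.png");cv2.imwrite("pics/s13c.png",cv2.resize(im[180:400,150:450],None,fx=2.6,fy=2.6))
E
```

```text
24.4 [ 0.47669414 -0.19442917  0.09149197] -0.2850129361667765 -13.154002214339496 [-1.12730493 -0.11262505 -0.84443698] [-0.13299632  0.04944689 -0.02204184] 0.04541776535276111
```

View pics/ed13.png

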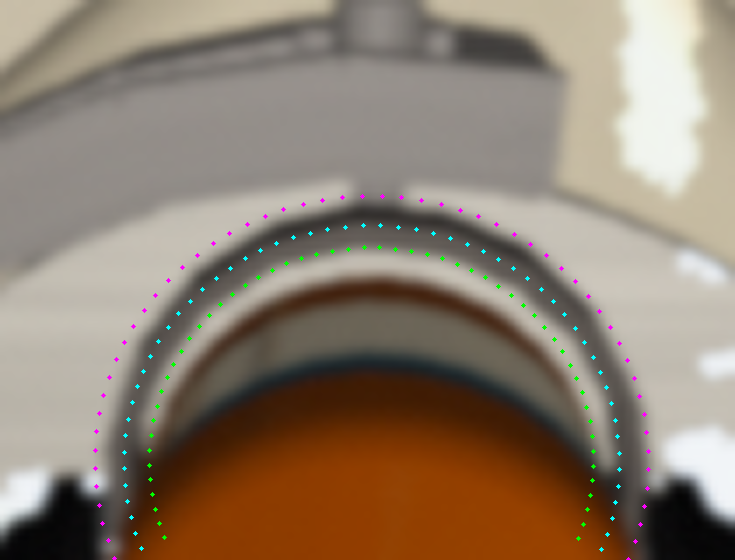

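View pics/s13c.png

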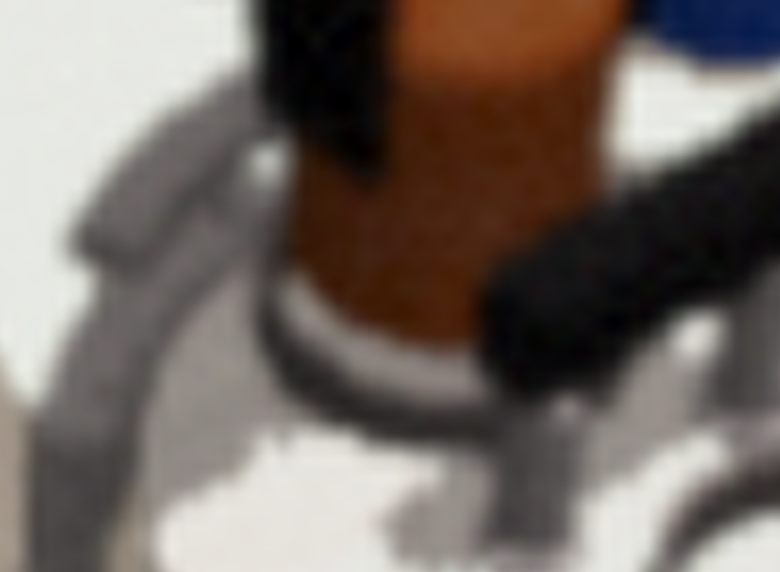

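Request:
move_arm(
  motion=[
    [0.1,0,0,0],
    [0.2,0,0,0],
    [0.3,0,0,0],
    [0.4,0,0,0],
    [0.4,0,0,0],
  ],
)

```text
t: 25.05
position: [0.4768, -0.1945, 0.0876]
eef_rot: [[-0.001, 0.228, 0.974], [0.0, 0.974, -0.228], [-1.0, -0.0, -0.001]]
contact_force: [-0.2, 0.4, -1.6]
width: 0.0454
```

Request:
move_arm(
  motion=[
    [0.1,0,0,0],
    [0.2,0,0,0],
    [0.3,0,0,0],
    [0.3,0,0,0],
  ],
)

```text
t: 25.45
position: [0.4767, -0.1944, 0.0845]
eef_rot: [[-0.002, 0.228, 0.974], [0.0, 0.974, -0.228], [-1.0, -0.0, -0.002]]
contact_force: [-0.1, -0.2, -2.3]
width: 0.0457
```

```bash
python3 look.py 14; python3 ed.py 14; python3 - <<'E'
from h import *
im=cv2.imread("pics/s14.png");cv2.imwrite("pics/s14c.png",cv2.resize(im[180:400,150:450],None,fx=2.6,fy=2.6))
E
```

```text
25.45 [ 0.47669679 -0.19440256  0.08448575] -0.2849928299860569 -13.15366440546074 [-0.05927399 -0.16260348 -2.26018984] [-0.14359364  0.08139067 -0.03331517] 0.045715742438149916
```

View pics/ed14.png

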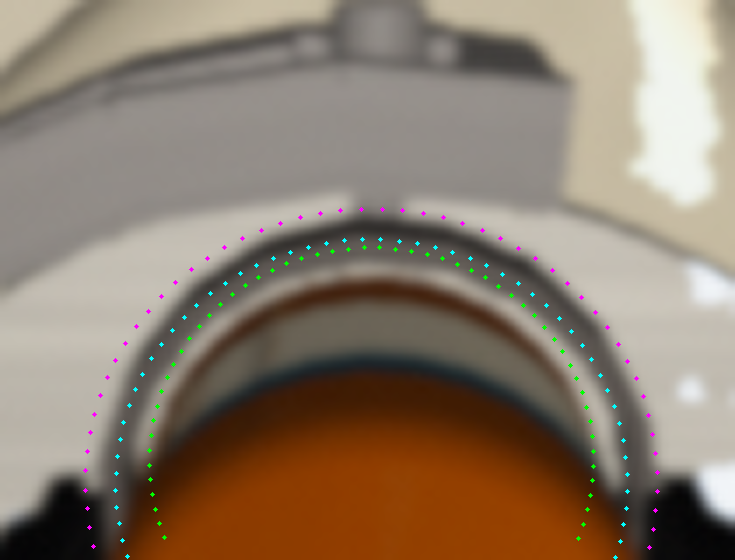

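View pics/s14c.png

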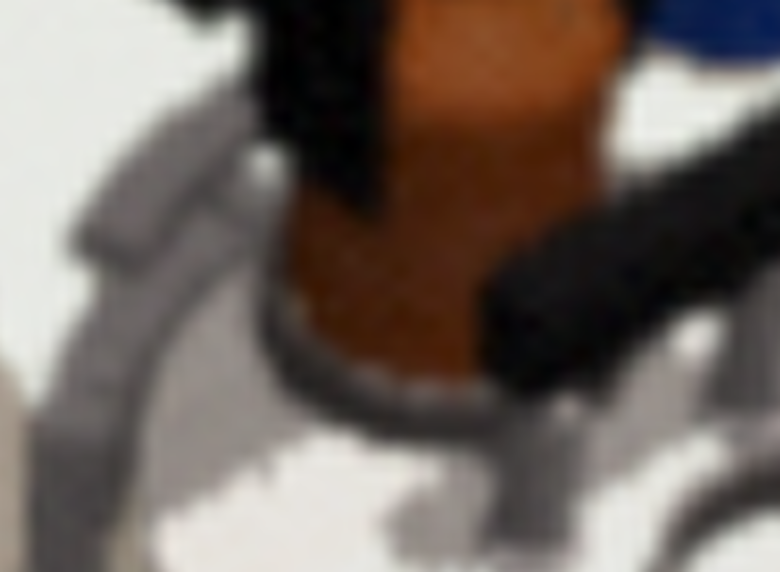

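Request:
move_arm(
  motion=[
    [0.1,0,0,0],
    [0.2,0,0,0],
    [0.3,0,0,0],
    [0.3,0,0,0],
  ],
)

```text
t: 26.0
position: [0.4767, -0.1944, 0.0815]
eef_rot: [[-0.002, 0.228, 0.974], [0.0, 0.974, -0.228], [-1.0, -0.0, -0.002]]
contact_force: [-0.4, 0.5, -2.5]
width: 0.0456
```

```bash
python3 look.py 15; python3 ed.py 15; python3 - <<'E'
from h import *
im=cv2.imread("pics/s15.png");cv2.imwrite("pics/s15c.png",cv2.resize(im[180:400,150:450],None,fx=2.6,fy=2.6))
E
```

```text
26.0 [ 0.47670121 -0.19441994  0.08148595] -0.28496946688009583 -13.152937345946816 [-0.44351542  0.48093739 -2.51997146] [-0.13095147  0.05874625 -0.025406  ] 0.04559033082487242
```

View pics/ed15.png

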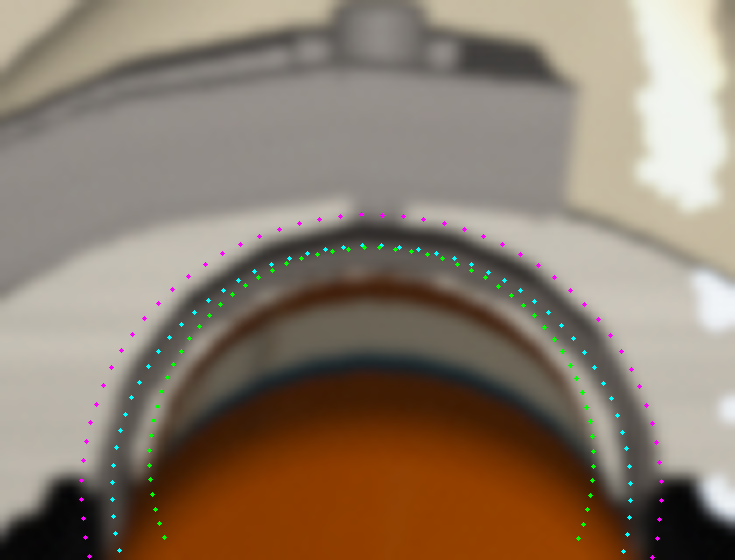

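View pics/s15c.png

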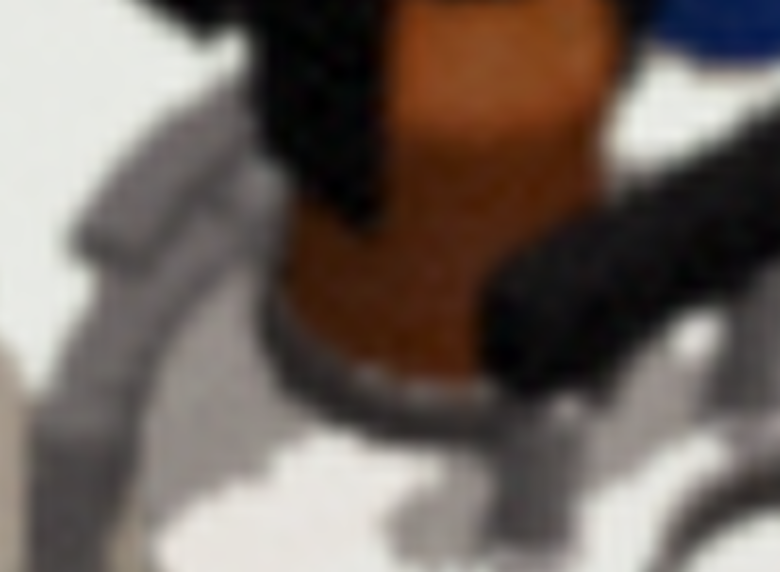

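Request:
move_arm(
  motion=[
    [0.1,0,0,0],
    [0.1,0,0,0],
    [0.1,0,0,0],
  ],
)

```text
t: 26.45
position: [0.4768, -0.1944, 0.0806]
eef_rot: [[-0.002, 0.228, 0.974], [0.0, 0.974, -0.228], [-1.0, -0.0, -0.001]]
contact_force: [-0.4, 0.0, -1.2]
width: 0.046
```

Request:
move_arm(
  motion=[
    [0.1,0,0,0],
    [0.1,0,0,0],
    [0.1,0,0,0],
  ],
)

```text
t: 26.75
position: [0.4769, -0.1945, 0.0801]
eef_rot: [[-0.001, 0.228, 0.974], [-0.0, 0.974, -0.228], [-1.0, -0.0, -0.001]]
contact_force: [-1.5, 0.6, 5.0]
width: 0.0455
```

Request:
move_arm(
  motion=[
    [0,0,0,0],
    [0,0,0,0],
    [0,0,0,0],
    [0,0,0,0],
    [0,0,0,0],
  ],
  gripper=6.2,
)

```text
t: 27.25
position: [0.4769, -0.1945, 0.08]
eef_rot: [[-0.001, 0.228, 0.974], [-0.0, 0.974, -0.228], [-1.0, -0.0, -0.001]]
contact_force: [0.8, -0.2, 0.1]
width: 0.0621
```

Request:
move_arm(
  motion=[
    [-0.5,0,0,0],
    [-1.5,0,0,0],
    [-3,0,0,0],
    [-5,0,0,0],
    [-8,0,0,0],
    [-11,0,0,0],
    [-13,0,0,0],
    [-14,0,0,0],
    [-14,0,0,0],
  ],
)

```text
t: 28.15
position: [0.4773, -0.1947, 0.2214]
eef_rot: [[0.001, 0.227, 0.974], [-0.001, 0.974, -0.227], [-1.0, -0.001, 0.001]]
contact_force: [-0.2, -0.2, -0.4]
width: 0.0618
```

```bash
python3 look.py 16
```

```text
28.15 [ 0.47734041 -0.19465427  0.22135902] -0.28514371756774365 -13.149809570588243 [-0.236898   -0.19884378 -0.3510814 ] [-0.10661682  0.05620884 -0.05080733] 0.06179258338068592
```

View pics/s16.png

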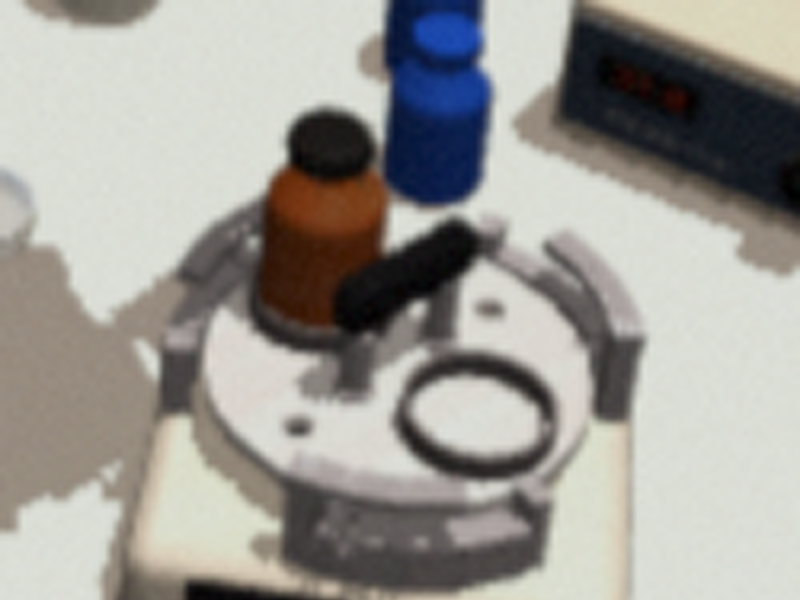

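View pics/wr16.png

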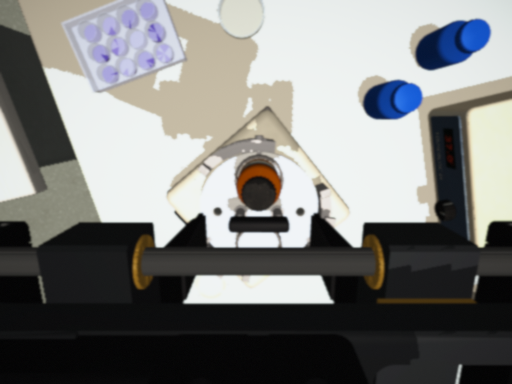

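Request:
move_arm(
  motion=[
    [-1,1,0,0],
    [-2,4,0,0],
    [-3,8,0,0],
    [-3,12,0,0],
    [-3,16,0,0],
    [-3,20,0,0],
    [-3,24,0,0],
    [-3,27,0,0],
    [-3,28,0,0],
    [-3,28,0,0],
  ],
)

```text
t: 29.3
position: [0.5402, 0.0795, 0.2488]
eef_rot: [[-0.003, 0.225, 0.974], [0.001, 0.974, -0.225], [-1.0, -0.0, -0.003]]
contact_force: [-0.5, -0.4, -0.1]
width: 0.062
```

```bash
python3 - <<'E'
from h import *
np.set_printoptions(precision=4,suppress=True)
t=optics.capture("top");s=optics.capture("scene");print(manip.observe()["t"],manip.observe()["position"])
cv2.imwrite("pics/top17.png",t[:,:,::-1]);cv2.imwrite("pics/sc17.png",s[:,:,::-1])
b=cv2.resize(t[185:285,290:395],None,fx=6,fy=6,interpolation=cv2.INTER_CUBIC);cv2.imwrite("pics/t17.png",(255*(b/255.)**.6).astype(np.uint8)[:,:,::-1])
b=cv2.resize(s[190:290,265:365],None,fx=6,fy=6,interpolation=cv2.INTER_CUBIC);cv2.imwrite("pics/s17.png",b[:,:,::-1])
E
```

```text
29.4 [0.5401 0.0778 0.2489]
```

View pics/t17.png

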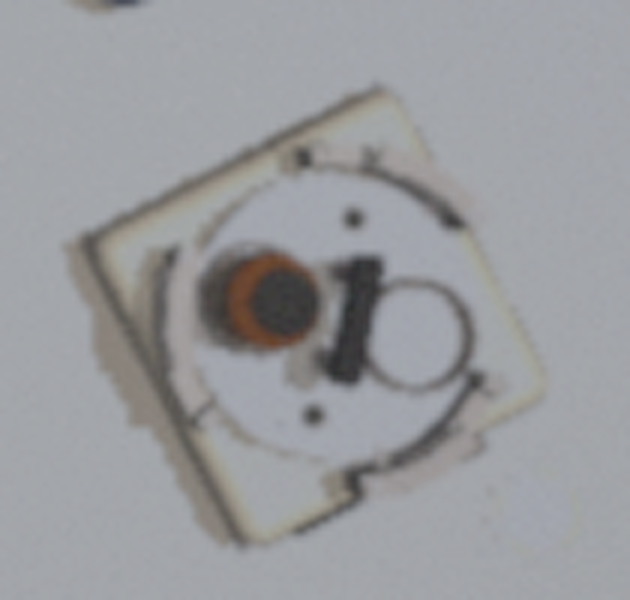

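View pics/s17.png

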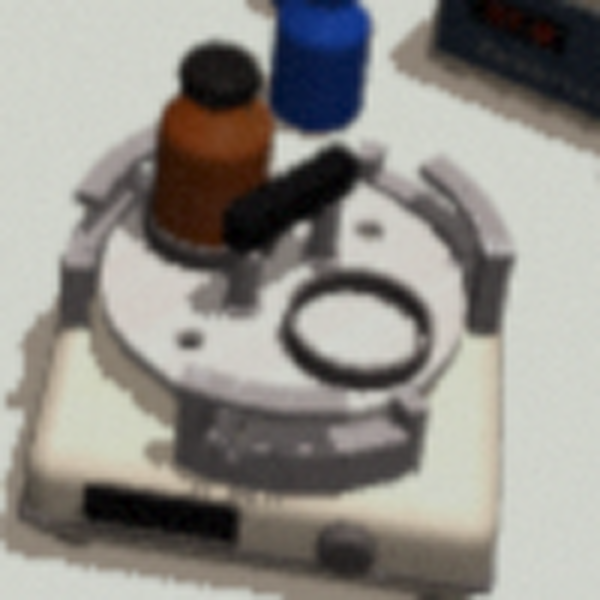

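View pics/sc17.png

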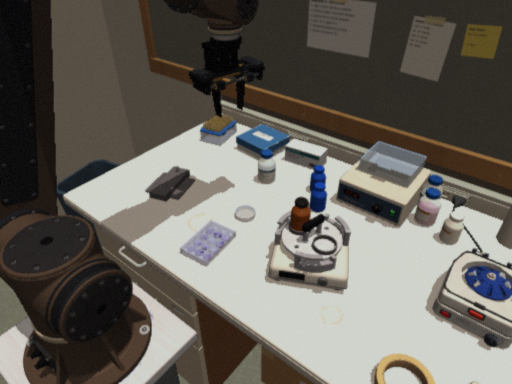

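```bash
python3 -c "
from rig import manip
print(manip.sign_off())"
```

```text
the job is handed in; nothing more can be done
None
```

The carrier is locked on the shaker with the brown small bottle standing in cup_a. I handed the job in at about 29.4 s of the 61 s limit.

**What I did**
- I lifted the carrier straight up off the dowels and lowered its lugs into the three entries. I then twisted it 40° clockwise under the roofs, lowered it to about 71 mm underside height and let go.
- I picked up the brown bottle, lowered it into cup_a until it touched the floor with about 5 N, let go and moved the arm clear.

**Last checks**
- **Carrier:** The top view after I released it gave a yaw of −13.2°, which is 40° clockwise of the measured entry yaw of 26.8°. The bottle touched the cup floor at about 78.5 mm, against 79 mm expected, so the carrier is seated in the notches.
- **Bottle:** The final pictures show it upright in the cup, with the arm touching nothing.
- **Other bottles:** The large bottle and the blue look-alikes stand where they were in the final scene view.

**What failed or disagreed**
- **Missed first grasp:** The fingers closed on nothing above the grip bar, without touching it. In the scene picture the fingertips sit about 31 to 35 mm behind the reported TCP, so I grasped deeper and corrected for it afterwards.
- **Camera disagreement:** The three cameras differed by about 2 to 6 mm. I averaged them and rechecked close in before each fit.
- **Side force when locking:** The carrier pushed sideways with up to about 5 N as it settled into the notches. That was gone once I let go.

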